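Put the flushed columns away in the rack in order of length

TASK

The flushed steel columns are standing in the white spill tray: put all four away upright in the four empty holes of the column rack, fully down, so that the whole row steps down evenly in length from the longest column to the shortest, which already stand in its two end holes. Set each column down gently without dropping it or tipping it over, and leave the two end columns and the amber bottle where they stand.

Things in the scene. Friction and masses are not known exactly. Their poses are not given: they have to be found in the camera images.
- col_135: Loose steel separation column, to be put away; second longest of the six, 135 mm long with its red top plug (15 mm across, 5 mm high). Starts upright in the spill tray, whose floor is 6 mm above the bench. Flat end fittings 24 mm across and 14 mm high at bottom and top, 18 mm tube between, red ring round the tube. Origin: centre of its flat underside; z up along the column.
- col_110: Loose steel separation column, to be put away; third longest of the six, 110 mm long with its yellow top plug (15 mm across, 5 mm high). Starts upright in the spill tray, whose floor is 6 mm above the bench. Flat end fittings 24 mm across and 14 mm high at bottom and top, 18 mm tube between, yellow ring round the tube. Origin: centre of its flat underside; z up along the column.
- col_85: Loose steel separation column, to be put away; third shortest of the six, 85 mm long with its green top plug (15 mm across, 5 mm high). Starts upright in the spill tray, whose floor is 6 mm above the bench. Flat end fittings 24 mm across and 14 mm high at bottom and top, 18 mm tube between, green ring round the tube. Origin: centre of its flat underside; z up along the column.
- col_60: Loose steel separation column, to be put away; second shortest of the six, 60 mm long with its blue top plug (15 mm across, 5 mm high). Starts upright in the spill tray, whose floor is 6 mm above the bench. Flat end fittings 24 mm across and 14 mm high at bottom and top, 18 mm tube between, blue ring round the tube. Origin: centre of its flat underside; z up along the column.
- col_160: The longest column, 160 mm with its black top plug, else like the others; stands already in one end hole of the rack and stays there. Origin: centre of its underside; z up.
- col_40: The shortest column, 40 mm with its white top plug, else like the others; stands already in the other end hole of the rack and stays there. Origin: centre of its underside; z up.
- rack: Fixed white plastic column rack, 58 x 272 x 30 mm (x, y, z), on the bench in front of the tray. Six equal round holes in one row along its y axis, at y = -110, -66, -22, 22, 66 and 110 mm and x = 0: 30 mm across, 20 mm deep (floor at z = 10 mm), mouth chamfered out to 38 mm. Origin: centre of its underside. The four inner holes are empty; the end holes hold col_160 and col_40, either way round.
- amber_bottle: Bystander, loose: squat amber laboratory bottle with a black screw cap, 56 mm across, 109 mm high, on the bench beside the tray. Origin: centre of its underside. To be left alone.
Mind the look-alikes: they are no part of the job. Leave any purple look-alike of the col_110 alone.

How it is judged:
By the outcome, as a careful person would: the job done as asked, in the order asked, and still so for the second after the job is handed in, with the robot touching nothing.
It also fails if it takes over 88 s, if anything falls off the work surface, if the arm or the gripper's body presses on something with over 40 N, if the wrist force passes 120 N, or if a joint passes its speed limit or range.

ROBOT

A 6-joint arm with a two-finger parallel gripper is mounted at the origin on a cart in front of the work surface, level with it; the furniture and walls round the work are solid. World frame = base frame: x ahead of the robot, y to its left, z up, the work surface at z = 0. Lengths are in m, angles in degrees, forces in N, time in s.
With the tool pointing down it reaches from about 0.35 to 0.875 m from the base axis. Payload 4.2 kg.
Tool frame: the origin (TCP) lies between the finger pads; the fingertips stand 17 mm ahead of it and the grasp point (between the pads) lies 2 mm behind it; z points along the fingers, y is the direction in which the jaws open and shut (so a half turn about z gives the same grasp; the last joint's range is limited). The gripper opens to 87 mm and grips with 3 to 60 N. Pads are 19 mm wide; open, the fingers measure 117 mm over their backs; the gripper's body (75 mm by 190 mm) begins 51 mm behind the grasp point.
Start: joints at [-58.121, 22.042, 0.453, 0, -68.411, -14.817], TCP at [0.183, -0.597, 0.24] pointing down, gripper open.
Joint ranges: [-179.83, 179.83], [-69.29, 118.12], [-61.27, 80.66], [-181.25, 117.63], [-171.15, -9.14], [-177.46, 177.46]. Speed limits (degrees/s): [159.86, 159.86, 180, 180, 180, 180].

INTERFACE

Orientations are given as a 3x3 rotation matrix whose columns are the frame's x, y, z axes.
In Python, from station import r gives the robot as it stands.
- The arm moves only by the shell command python3 -m creep 'ROWS'. ROWS is JSON, a list of rows, each a list of 7 numbers: the opening, from 0 (shut) to 1 (fully open), then the shift along the tool's x, y, z scaled (see below), then the turn, a rotation vector about the tool's x, y, z scaled (see below). A call has 1 to 5 rows; each row is the pose to reach, as a shift and turn from the pose measured when the call began, along the tool's axes at that moment, turning the shorter way round; what a row does not reach only later rows make up. The controller multiplies each number of a shift by 300 mm and each number of a turn by 180 degrees. A row lasts 1/12 s, in which the tool goes at most 41.7 mm and 7.16 degrees, less where a joint would pass 70% of its speed; a pose out of reach is approached as far as the arm can. A call with a number of a shift or a turn outside -1 to 1 is refused whole. A call with a gripper value outside its range is refused whole. The fingers move at their own pace and stop on an object; the grip force is fixed at half the most. Time passes only in rows, so rows that repeat a pose let the fingers close. It gives the time, the measured TCP pose, the force and the opening at its end, in the units of the state.
- r.sense(): the state, without advancing time (a new reading comes with each control period).
- r.capture(name): name is "scene" or "side" or "wrist"; returns the picture (384x512x3 uint8, blue, green, red); there is no depth.
- r.camera_model(name): a dict with "mtx" (3x3 intrinsics, pixels), "R" (3x3) and "t" (3): a world point X has camera coordinates R X + t; the wrist camera has in their place "mount" (4x4, takes a point from camera to tool coordinates, whose origin is the TCP and whose axes are the flange's). Camera axes: x right, y down, z forward; pixel columns grow to the right and rows downward; lengths in m; the calibration is good to about 2 mm. A picture is of the moment at which its call begins: read the wrist's pose just before it. camera_model takes no time and is no camera call.
- r.finish_job(): hands the job in, once; it reports no verdict.
Trained networks look in the newest picture that a camera, given by its name, has taken for a name from the list of things; names that differ only in an ending like _2 or _b are one class to them, and where a whole thing is asked for, a point or a joint stands for the part that bears it (a point fixed in the world has none). Each returns a list of dicts, best first, with "score" (0 to 1); they miss things now and then, are a little off and sometimes report something else, mostly with a low value. They report only what shows in the picture. A call takes as long as a camera call. They do not tell look-alikes from the thing itself.
- r.recognise(camera, target): "rect" ([left, top, right, bottom] as shares, 0 to 1, of the picture: columns of its width, rows of its height, round what is visible of it).
- r.outline_of(camera, target): "pixels" (384x512 bool, what is visible of it) and "rect" ([left, top, right, bottom] as shares, 0 to 1, of the picture: columns of its width, rows of its height, round what is visible of it).
The state is a dict: "time_s": time; "joints": joint angles; "joint_velocities": joint speeds; "effort": joint torques, N m; "tcp_pos": TCP position; "ee_rot": TCP orientation; "wrist_force": force on the tool from outside, world axes, zero at the start; "moment": the same for the moment, N m; "gripper_width": opening from 0.0 (shut) to 1.0 (fully open).
Only numpy, scipy, OpenCV 4.12 (cv2) and the standard library are available. Lean on these libraries where they do the work, as an engineer would, in place of code of your own. Each camera call takes 0.05 s, during which the arm holds its last target.

## Working session

There is one attempt and no reset: what is moved stays moved. The work goes in short steps, Python scripts to look and compute and a shell command to move; the robot and the scene stay as the last step left them, time stands still between calls to the robot, and variables do not carry over. Pictures are saved under pics/ and viewed, and the job is handed in when it is done.

```bash
mkdir -p pics; ls; python3 - <<'E'
from station import r
import cv2
s=r.sense()
print(s)
for n in("scene","side","wrist"):
    im=r.capture(n); cv2.imwrite(f"pics/{n}0.png",im)
    print(n,r.camera_model(n))
E
```

```text
pics
{'time_s': 0.0, 'joints': array([-5.81213574e+01,  2.20915709e+01,  3.79365855e-01, -2.79385150e-02,
       -6.84102652e+01, -1.48185060e+01]), 'joint_velocities': array([-0.0267729 , -0.00844626,  0.05529582, -0.03280836,  0.15951411,
        0.14286699]), 'effort': array([-7.17583844e-04, -3.90663958e+01,  1.87406999e+01,  4.21980232e+00,
        1.10570338e-02, -1.88711442e-04]), 'tcp_pos': array([ 0.18323061, -0.59695017,  0.23845092]), 'ee_rot': array([[-9.56050086e-01, -2.93202456e-01, -7.43822019e-04],
       [-2.93203379e-01,  9.56047884e-01,  2.05452438e-03],
       [ 1.08737874e-04,  2.18231934e-03, -9.99997613e-01]]), 'wrist_force': array([-0.18237635,  0.69859174, -0.35756166]), 'moment': array([ 0.02873732, -0.01845613, -0.02606521]), 'gripper_width': 1.0001550533854748}
scene {'mtx': array([[432.54087366,   0.        , 256.54216415],
       [  0.        , 432.54087366, 189.61279074],
       [  0.        ,   0.        ,   1.        ]]), 'R': array([[ 0.76068126, -0.64872846, -0.02270263],
       [-0.31730567, -0.34109793, -0.88485553],
       [ 0.56628715,  0.680296
[... 261 characters left out ...]
0472, -0.79490989,  0.01978816],
       [-0.52699745,  0.38314079, -0.75860189],
       [ 0.59543849, -0.47044808, -0.65125387]]), 't': array([0.49601178, 0.28095032, 0.59088655])}
wrist {'mtx': array([[272.44421491,   0.        , 255.22644158],
       [  0.        , 272.44421491, 189.90629919],
       [  0.        ,   0.        ,   1.        ]]), 'mount': array([[ 3.47539747e-04, -9.67341505e-01, -2.53476412e-01,
         6.84387880e-02],
       [ 9.99999938e-01,  3.49953404e-04,  3.55665145e-05,
         3.51427325e-04],
       [ 5.42999678e-05, -2.53476409e-01,  9.67341567e-01,
        -1.44950649e-01],
       [ 0.00000000e+00,  0.00000000e+00,  0.00000000e+00,
         1.00000000e+00]])}
```

View pics/scene0.png

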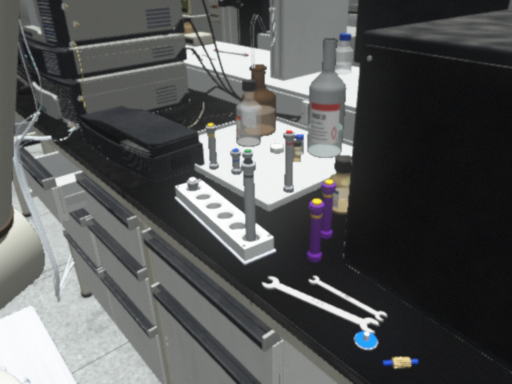

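View pics/side0.png

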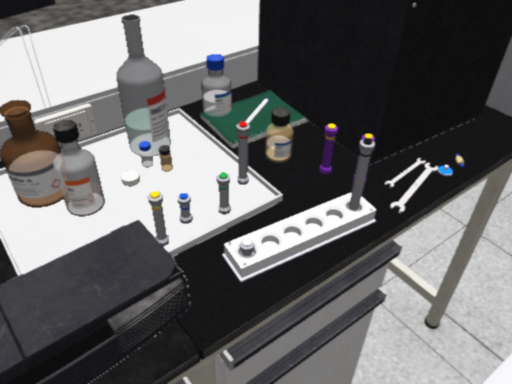

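View pics/wrist0.png

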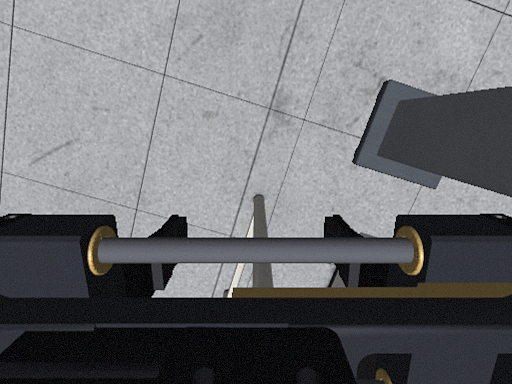

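```bash
cat > h.py <<'E'
from station import r
import numpy as np, cv2
from scipy.optimize import minimize
CM={n:r.camera_model(n) for n in("scene","side")}
def proj(n,X):
    c=CM[n];p=np.asarray(X)@c["R"].T+c["t"];p=p@c["mtx"].T
    return p[:,:2]/p[:,2:]
def ray(n,u,z):
    c=CM[n];d=c["R"].T@np.linalg.solve(c["mtx"],[u[0],u[1],1]);o=-c["R"].T@c["t"]
    return o+d*(z-o[2])/d[2]
th=np.linspace(0,2*np.pi,24,endpoint=False);C=np.c_[np.cos(th),np.sin(th)]
S=4
def sil(n,xy,z0,L):
    m=np.zeros((384*S,512*S),np.uint8)
    for a,b,rad in((0,.014,.012),(.014,L-.019,.009),(L-.019,L-.005,.012),(L-.005,L,.0075)):
        P=np.vstack([np.c_[xy+rad*C,np.full(24,z0+z)] for z in(a,b)])
        h=cv2.convexHull(((proj(n,P)+.5)*S).astype(np.int32));cv2.fillConvexPoly(m,h,1)
    return cv2.resize(m.astype(np.float32),(512,384),interpolation=cv2.INTER_AREA)
def fit(masks,xy0,z0,L):
    def f(xy):
        s=0
        for n,m in masks.items():
            q=sil(n,xy,z0,L);s+=1-np.minimum(q,m).sum()/np.maximum(q,m).sum()
        return s/len(masks)
    x=minimize(f,xy0,method="Nelder-Mead",options=dict(initial_simplex=[xy0,xy0+[.006,0],xy0+[0,.006]],xatol=1e-4,fatol=1e-4))
    return x.x,x.fun
E
python3 - <<'E'
from h import *
ims={n:r.capture(n) for n in CM}
vis={n:ims[n].copy() for n in CM}
Ls=dict(col_135=.135,col_110=.110,col_85=.085,col_60=.060,col_160=.160,col_40=.040)
for t,L in Ls.items():
    z0=.006 if t not in("col_160","col_40") else .010
    M={}
    for n in CM:
        ds=r.outline_of(n,t)
        for d in ds[:3]:
            R=np.array(d["rect"])*[512,384,512,384]
            print(t,n,round(d["score"],2),R.round(),d["pixels"].sum(), ray(n,((R[0]+R[2])/2,R[3]-2),z0 if z0==.006 else .03).round(3)[:2])
        if ds: M[n]=ds[0]["pixels"].astype(np.float32); vis[n][ds[0]["pixels"]]=(255,0,255)
    for nn in list(M):
        R=np.array(cv2.boundingRect(M[nn].astype(np.uint8)))
        x0=ray(nn,(R[0]+R[2]/2,R[1]+R[3]-3),z0)[:2]
        print("   fit",nn,fit({nn:M[nn]},x0,z0,L))
    if len(M)==2: print("   both",fit(M,x0,z0,L))
for n in CM:
    print(n,[(round(d["score"],2),(np.array(d["rect"])*[512,384,512,384]).round()) for d in r.outline_of(n,"rack")[:2]])
    cv2.imwrite(f"pics/m_{n}.png",vis[n])
E
```

```text
col_135 scene 0.87 [204. 124. 220. 169.] 346 [0.617 0.361]
col_135 scene 0.76 [319. 181. 336. 240.] 610 [ 0.593 -0.025]
col_135 scene 0.66 [283. 131. 297. 194.] 570 [0.665 0.144]
col_135 side 0.89 [215. 174. 229. 215.] 481 [0.614 0.234]
col_135 side 0.86 [180. 192. 192. 222.] 370 [0.637 0.297]
col_135 side 0.85 [319. 124. 336. 175.] 466 [ 0.587 -0.003]
   fit scene (array([0.62129282, 0.36111848]), np.float64(0.376024067401886))
   fit side (array([0.61526004, 0.22977523]), np.float64(0.4450641870498657))
   both (array([0.61526004, 0.22977523]), np.float64(0.7225320935249329))
col_110 scene 0.87 [204. 124. 220. 169.] 346 [0.617 0.361]
col_110 scene 0.76 [319. 181. 336. 240.] 610 [ 0.593 -0.025]
col_110 scene 0.66 [283. 131. 297. 194.] 570 [0.665 0.144]
col_110 side 0.89 [215. 174. 229. 215.] 481 [0.614 0.234]
col_110 side 0.86 [180. 192. 192. 222.] 370 [0.637 0.297]
col_110 side 0.85 [319. 124. 336. 175.] 466 [ 0.587 -0.003]
   fit scene (array([0.61847703, 0.35757631]), np.float64(0.1940365433692932))
   fit side (array([0.60790174, 0.23480148]), np.float64(0.3233776092529297))
   
[... 1830 characters left out ...]
 0.87 [204. 124. 220. 169.] 346 [0.588 0.317]
col_40 scene 0.76 [319. 181. 336. 240.] 610 [ 0.565 -0.048]
col_40 scene 0.66 [283. 131. 297. 194.] 570 [0.633 0.112]
col_40 side 0.89 [215. 174. 229. 215.] 481 [0.593 0.248]
col_40 side 0.86 [180. 192. 192. 222.] 370 [0.615 0.308]
col_40 side 0.85 [319. 124. 336. 175.] 466 [0.567 0.02 ]
   fit scene (array([0.62052335, 0.36092807]), np.float64(0.7219105362892151))
   fit side (array([0.61740993, 0.22831571]), np.float64(0.524526059627533))
   both (array([0.61740993, 0.22831571]), np.float64(0.7622630596160889))
scene [(0.64, array([172., 182., 277., 262.])), (0.42, array([241., 158., 259., 245.]))]
side [(0.93, array([222., 195., 377., 278.]))]
```

```bash
python3 - <<'E'
from h import *
ims={n:r.capture(n) for n in CM}
tops=dict(scene=dict(col_110=(211,128),col_60=(236,153),col_85=(247,155),col_135=(289,133),col_160=(249,155),col_40=(193,181)),
 side=dict(col_110=(154,195),col_60=(184,197),col_85=(223,177),col_135=(242,125),col_160=(367,140),col_40=(248,238)))
MM={}
for n in CM:
    vis=cv2.resize(ims[n],None,fx=1.5,fy=1.5)
    ds=r.outline_of(n,"col_110")
    for d in ds: print(n,round(d["score"],2),(np.array(d["rect"])*[512,384,512,384]).round(),d["pixels"].sum())
    for t,(u,v) in tops[n].items():
        b=None
        for d in ds:
            R=np.array(d["rect"])*[512,384,512,384]
            if R[0]-2<=u<=R[2]+2 and abs(v-R[1])<14 and d["pixels"].sum()>100:
                b=d;break
        if b is None: print(n,t,"none");continue
        L=int(t[4:])/1000; z0=.006 if t not in("col_160","col_40") else .010
        m=b["pixels"].astype(np.float32);R=cv2.boundingRect(m.astype(np.uint8))
        MM.setdefault(t,{})[n]=m
        x0=ray(n,(R[0]+R[2]/2,R[1]+R[3]-3),z0)[:2]
        print(n,t,fit({n:m},x0,z0,L))
for t,M in MM.items():
    if len(M)<2: continue
    L=int(t[4:])/1000; z0=.006 if t not in("col_160","col_40") else .010
    m=M["side"];R=cv2.boundingRect(m.astype(np.uint8));x0=ray("side",(R[0]+R[2]/2,R[1]+R[3]-3),z0)[:2]
    print("both",t,fit(M,x0,z0,L))
E
python3 -c "
import cv2
a=cv2.imread('pics/side0.png');cv2.imwrite('pics/sz.png',cv2.resize(a[100:290,130:400],None,fx=2.9,fy=2.9,interpolation=cv2.INTER_CUBIC))
a=cv2.imread('pics/scene0.png');cv2.imwrite('pics/cz.png',cv2.resize(a[110:270,165:365],None,fx=3.7,fy=3.7,interpolation=cv2.INTER_CUBIC))"
```

```text
scene 0.96 [242. 158. 260. 246.] 972
scene 0.8 [227. 148. 243. 176.] 241
scene 0.77 [282. 132. 297. 194.] 588
scene 0.75 [206. 123. 216. 167.] 365
scene 0.72 [188. 180. 197. 189.] 92
scene 0.66 [322. 182. 336. 242.] 615
scene 0.59 [308. 204. 322. 262.] 768
scene 0.51 [243. 149. 255. 156.] 84
scene col_110 (array([0.61923897, 0.35865025]), np.float64(0.12824010848999023))
scene col_60 (array([0.64027188, 0.29642894]), np.float64(0.12264597415924072))
scene col_85 (array([0.49327115, 0.06691459]), np.float64(0.5111405849456787))
scene col_135 (array([0.66650729, 0.15041334]), np.float64(0.10478806495666504))
scene col_160 (array([0.48641198, 0.0589623 ]), np.float64(0.16290175914764404))
scene col_40 none
side 0.88 [319. 123. 337. 171.] 452
side 0.79 [215. 174. 231. 212.] 426
side 0.71 [239. 240. 253. 257.] 206
side 0.66 [346. 140. 379. 210.] 865
side 0.61 [237. 122. 252. 186.] 622
side 0.56 [146. 191. 168. 248.] 640
side col_110 (array([0.61570119, 0.35593698]), np.float64(0.14918649196624756))
side col_60 none
side col_85 (array([0.61964385, 0.22694648]), np.float64(0.17682039737701416))
side col_135 (array([0.66603972, 0.15131432]), np.float64(0.12043243646621704))
side col_160 (array([0.47449161, 0.04449856]), np.float64(0.13846546411514282))
side col_40 (array([0.50906407, 0.25801924]), np.float64(0.4110078811645508))
both col_110 (array([0.61685789, 0.35527512]), np.float64(0.1420506238937378))
both col_85 (array([0.62003704, 0.2263435 ]), np.float64(0.4616492986679077))
both col_135 (array([0.66674169, 0.15066127]), np.float64(0.1136680543422699))
both col_160 (array([0.4745914 , 0.04463139]), np.float64(0.15020018815994263))
```

View pics/sz.png

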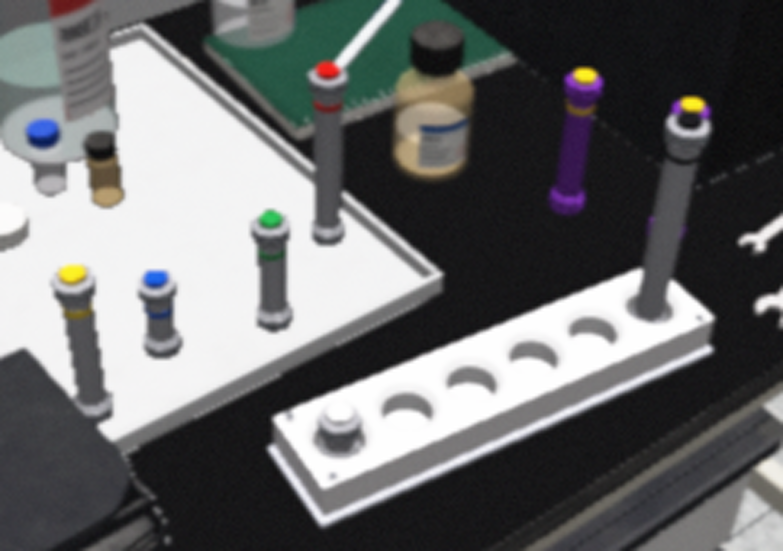

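View pics/cz.png

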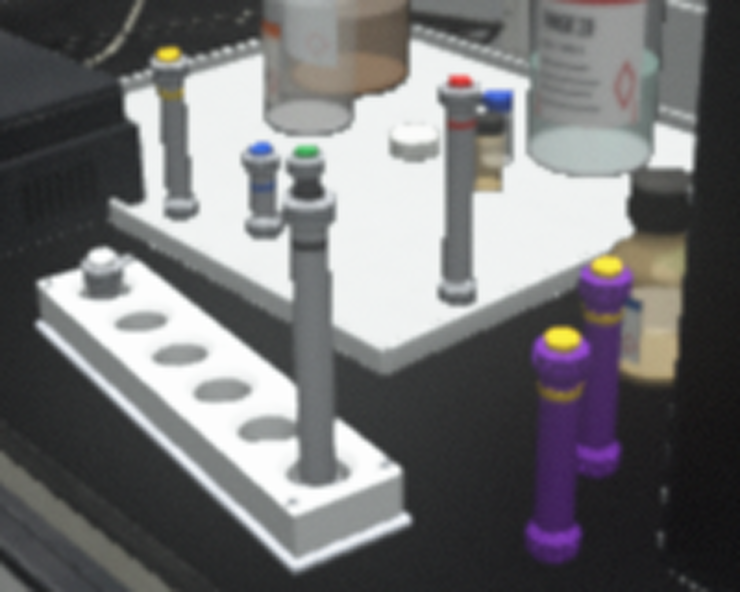

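```bash
python3 - <<'E'
from h import *
for nm,n,u,z in [("encl corner","side",(372,163),0),("encl right","side",(512,105),0),("encl left","side",(262,85),0),("encl corner sc","scene",(350,265),0),
 ("clearbottle","side",(84,205),.006),("tall","side",(148,147),.006),("vial","side",(147,162),.006),("vial2","side",(167,167),.006),("amber","side",(279,153),0),("amber sc","scene",(341,207),0),
 ("tray corner","side",(282,196),.012),("tray near-left","side",(190,245),.01),("instr corner top","side",(185,280),.08),("instr top r","side",(150,230),.08),("cap","side",(131,178),.01),
 ("instr bottom sc","scene",(200,165),0),("instr bottom sc","scene",(165,180),0),("pur1","scene",(315,258),0),("pur2","scene",(326,236),0),("brown","side",(45,195),.006),
 ("c40 rim sc","scene",(193,189),.03),("c40 top side","side",(247,237),.05),("c40 top sc","scene",(192.5,179),.05)]:
    print(nm,ray(n,u,z).round(3)[:2])
E
```

```text
encl corner [ 0.561 -0.107]
encl right [ 0.517 -0.577]
encl left [ 0.962 -0.127]
encl corner sc [ 0.567 -0.095]
clearbottle [0.781 0.426]
tall [0.876 0.247]
vial [0.83  0.273]
vial2 [0.792 0.249]
amber [0.702 0.029]
amber sc [0.702 0.035]
tray corner [0.581 0.121]
tray near-left [0.578 0.323]
instr corner top [0.469 0.391]
instr top r [0.582 0.385]
cap [0.797 0.324]
instr bottom sc [0.609 0.401]
instr bottom sc [0.503 0.387]
pur1 [ 0.539 -0.045]
pur2 [ 0.602 -0.013]
brown [0.85  0.474]
c40 rim sc [0.497 0.254]
c40 top side [0.506 0.259]
c40 top sc [0.5   0.259]
```

```bash
cat > g.py <<'E'
import sys
from h import *
from scipy.spatial.transform import Rotation as Ro
def plan(x,y,z,yaw):
    s=r.sense();p=s["tcp_pos"];R=s["ee_rot"]
    a=np.radians(yaw);ty=np.array([np.cos(a),np.sin(a),0]);tz=np.array([0,0,-1.]);T=np.c_[np.cross(ty,tz),ty,tz]
    d=R.T@(np.array([x,y,z])-p)/.3; w=Ro.from_matrix(R.T@T).as_rotvec()/np.pi
    cy=np.degrees(np.arctan2(R[1,1],R[0,1]))
    print("t",round(s["time_s"],2),"pos",p.round(4),"yaw",cy.round(1),"tilt",np.degrees(np.arccos(min(1,-R[2,2]))).round(2),"F",s["wrist_force"].round(1),"w",round(s["gripper_width"],3),"q",s["joints"].round(0))
    print("shift",d.round(4),"turn",w.round(4),"rows",(np.linalg.norm(d)*.3/.0417).round(1),(np.linalg.norm(w)*180/7.16).round(1))
if __name__=="__main__": plan(*map(float,sys.argv[1:]))
E
python3 g.py 0.42 0.15 0.32 172
```

```text
t 1.15 pos [ 0.1834 -0.5975  0.2396] yaw 107.1 tilt 0.0 F [ 0.6 -0.5 -0.4] w 0.999 q [-58.  22.   0.  -0. -68. -15.]
shift [-1.485   2.1505 -0.2681] turn [ 0.      0.     -0.3608] rows 18.9 9.1
```

```bash
python3 g.py 0.38 -0.25 0.32 140
```

```text
t 1.15 pos [ 0.1834 -0.5975  0.2396] yaw 107.1 tilt 0.0 F [ 0.6 -0.5 -0.4] w 0.999 q [-58.  22.   0.  -0. -68. -15.]
shift [-0.9663  0.9149 -0.2681] turn [ 0.     0.    -0.183] rows 9.8 4.6
```

```bash
python3 -m creep '[[1,-0.483,0.457,-0.134,0,0,-0.183],[1,-0.483,0.457,-0.134,0,0,-0.183],[1,-0.483,0.457,-0.134,0,0,-0.183],[1,-0.483,0.457,-0.134,0,0,-0.183],[1,-0.483,0.457,-0.134,0,0,-0.183]]'; python3 g.py 0.38 -0.25 0.32 140
```

```text
time_s: 1.57
tcp_pos: [0.2823, -0.4221, 0.2804]
ee_rot: [[-0.639, -0.77, 0.001], [-0.77, 0.639, -0.0], [-0.0, -0.001, -1.0]]
wrist_force: [1.1, 0.0, 0.4]
gripper_width: 0.999
t 1.57 pos [ 0.2823 -0.4221  0.2804] yaw 140.3 tilt 0.04 F [1.1 0.  0.4] w 0.999 q [-38.   9. -12.  -0. -69.  -2.]
shift [-0.6493  0.1155 -0.132 ] turn [-0.0002  0.      0.0017] rows 4.8 0.0
```

```bash
python3 -m creep '[[1,-0.65,0.115,-0.132,0,0,0],[1,-0.65,0.115,-0.132,0,0,0],[1,-0.65,0.115,-0.132,0,0,0],[1,-0.65,0.115,-0.132,0,0,0],[1,-0.65,0.115,-0.132,0,0,0]]'; python3 g.py 0.43 0.15 0.32 172
```

```text
time_s: 1.98
tcp_pos: [0.3809, -0.2479, 0.321]
ee_rot: [[-0.638, -0.77, 0.002], [-0.77, 0.638, -0.001], [-0.001, -0.002, -1.0]]
wrist_force: [1.2, 0.3, -0.6]
gripper_width: 1.001
t 1.98 pos [ 0.3809 -0.2479  0.321 ] yaw 140.3 tilt 0.13 F [ 1.2  0.3 -0.6] w 1.001 q [-12.   2. -14.   0. -74. -27.]
shift [-1.1257  0.7202  0.0027] turn [-7.000e-04  1.000e-04 -1.758e-01] rows 9.6 4.4
```

```bash
python3 -m creep '[[1,-0.563,0.36,0,0,0,-0.176],[1,-0.563,0.36,0,0,0,-0.176],[1,-0.563,0.36,0,0,0,-0.176],[1,-0.563,0.36,0,0,0,-0.176],[1,-0.563,0.36,0,0,0,-0.176]]'; python3 g.py 0.43 0.15 0.32 172
```

```text
time_s: 2.4
tcp_pos: [0.4052, -0.0467, 0.3214]
ee_rot: [[-0.133, -0.991, 0.004], [-0.991, 0.133, -0.0], [-0.0, -0.004, -1.0]]
wrist_force: [0.1, -0.2, -0.1]
gripper_width: 1.002
t 2.4 pos [ 0.4052 -0.0467  0.3214] yaw 172.4 tilt 0.21 F [ 0.1 -0.2 -0.1] w 1.002 q [ 17.  -3. -19.   0. -74. -24.]
shift [-0.6609  0.0051  0.0048] turn [-0.0012  0.0001  0.0021] rows 4.8 0.1
```

```bash
python3 -m creep '[[1,-0.66,0.005,0.005,0,0,0.002],[1,-0.66,0.005,0.005,0,0,0.002],[1,-0.66,0.005,0.005,0,0,0.002],[1,-0.66,0.005,0.005,0,0,0.002],[1,-0.66,0.005,0.005,0,0,0.002]]'; python3 - <<'E'
from h import *
s=r.sense();im=r.capture("wrist");cv2.imwrite("pics/w1.png",im)
np.savez("w1.npz",p=s["tcp_pos"],R=s["ee_rot"]);print(s["tcp_pos"],s["joint_velocities"].round(1),s["joints"].round(0))
E
```

```text
time_s: 2.82
tcp_pos: [0.4298, 0.1525, 0.3203]
ee_rot: [[-0.137, -0.991, 0.005], [-0.991, 0.137, 0.001], [-0.001, -0.005, -1.0]]
wrist_force: [0.3, -0.3, 0.0]
gripper_width: 0.998
[0.42979801 0.15249216 0.32033835] [ 37.5  18.3  18.4   0.5  -0.9 -37.1] [ 40.   2. -14.   0. -74. -48.]
```

View pics/w1.png

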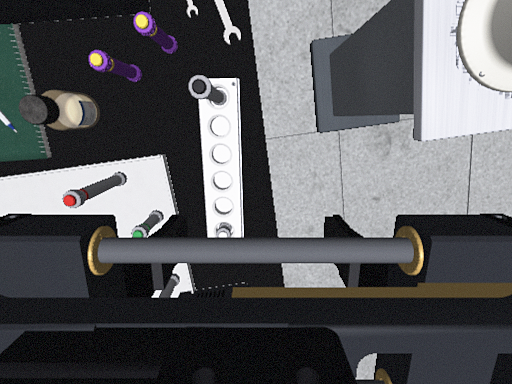

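```bash
python3 -c "
import cv2
a=cv2.imread('pics/w1.png')[70:245,180:260];cv2.imwrite('pics/w1z.png',cv2.resize(a,None,fx=3.4,fy=3.4,interpolation=cv2.INTER_CUBIC))"
```

```text
(no output)
```

View pics/w1z.png

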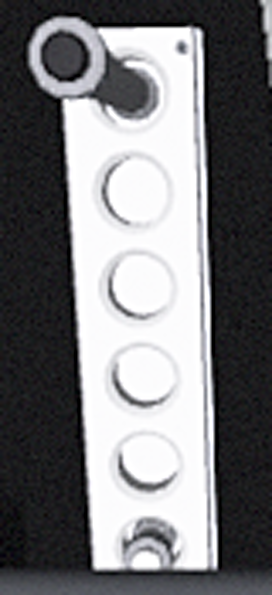

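```bash
cat >> h.py <<'E'
W=r.camera_model("wrist")
def wray(p,R,u,z):
    M=W["mount"];d=R@M[:3,:3]@np.linalg.solve(W["mtx"],[u[0],u[1],1]);o=p+R@M[:3,3]
    return o+d*(z-o[2])/d[2]
def wproj(p,R,X):
    M=W["mount"];c=((np.asarray(X)-p)@R-M[:3,3])@M[:3,:3];q=c@W["mtx"].T;return q[:,:2]/q[:,2:]
E
python3 - <<'E'
from h import *
f=np.load("w1.npz");p,R=f["p"],f["R"]
for x,y in[(134,190),(139,286),(143,376),(147,462)]:
    print(wray(p,R,(180+x/3.4-.35,70+y/3.4-.35),.03).round(4))
for nm,u,z in[("red",(71,200),.141),("green",(138.5,234),.091),("160",(199.5,86),.17),("40",(223.5,233),.05),("pur",(97,58),.11),("pur",(141,19),.11)]:
    print(nm,wray(p,R,u,z).round(4))
E
```

```text
[0.4794 0.0876 0.03  ]
[0.4845 0.1312 0.03  ]
[0.4899 0.1741 0.03  ]
[0.4953 0.2173 0.03  ]
red [0.6626 0.1506 0.141 ]
green [0.6165 0.2255 0.091 ]
160 [0.4734 0.0452 0.17  ]
40 [0.4987 0.2581 0.05  ]
pur [ 0.6001 -0.0107  0.11  ]
pur [ 0.5377 -0.0439  0.11  ]
```

```bash
python3 g.py 0.664 0.1505 0.21 173
```

```text
t 2.87 pos [0.4313 0.1563 0.3197] yaw 172.3 tilt 0.34 F [1.8 3.3 1. ] w 0.999 q [ 40.   2. -14.   0. -74. -48.]
shift [-0.084  -0.7694  0.3701] turn [-0.0017  0.0008 -0.004 ] rows 6.2 0.1
```

```bash
python3 - <<'E'
from h import *
s=r.sense();im=r.capture("wrist");cv2.imwrite("pics/w2.png",im)
p,R=s["tcp_pos"],s["ee_rot"];np.savez("w2.npz",p=p,R=R);print(p,s["joint_velocities"].round(1))
th=np.linspace(0,2*np.pi,40)
v=cv2.resize(im[40:250,40:270],None,fx=3,fy=3,interpolation=cv2.INTER_CUBIC)
for c in[(.4793,.0871),(.4846,.1308),(.49,.1744),(.4953,.2181)]:
    P=np.c_[c[0]+.019*np.cos(th),c[1]+.019*np.sin(th),np.full(40,.03)]
    q=(wproj(p,R,P)-[40,40]+.5)*3
    cv2.polylines(v,[q.astype(np.int32)],True,(0,0,255),1)
for c,z in[((.664,.1505),.141),((.618,.226),.091),((.639,.2965),.066)]:
    P=np.c_[c[0]+.0075*np.cos(th),c[1]+.0075*np.sin(th),np.full(40,z)]
    q=(wproj(p,R,P)-[40,40]+.5)*3
    cv2.polylines(v,[q.astype(np.int32)],True,(255,0,255),1)
cv2.imwrite("pics/w2z.png",v[:600])
E
```

```text
[0.43126337 0.15633427 0.3197426 ] [-4.1 -1.3 -2.4  0.6 -1.5  7.1]
```

View pics/w2z.png

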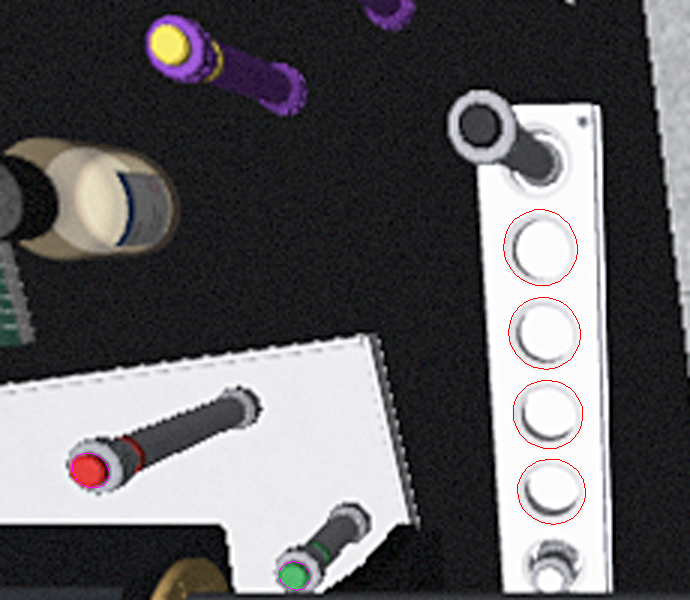

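```bash
python3 -m creep '[[1,-0.084,-0.77,0.28,0,0,0],[1,-0.084,-0.77,0.28,0,0,0],[1,-0.084,-0.77,0.28,0,0,0],[1,-0.084,-0.77,0.28,0,0,0],[1,-0.084,-0.77,0.28,0,0,0]]'; python3 g.py 0.664 0.1505 0.18 173
```

```text
time_s: 3.33
tcp_pos: [0.6278, 0.1473, 0.249]
ee_rot: [[-0.134, -0.991, 0.004], [-0.991, 0.134, 0.0], [-0.001, -0.004, -1.0]]
wrist_force: [0.1, 1.0, 0.2]
gripper_width: 0.994
t 3.33 pos [0.6278 0.1473 0.249 ] yaw 172.3 tilt 0.22 F [0.1 1.  0.2] w 0.994 q [ 28.  24.   4.   0. -70. -35.]
shift [-0.0268 -0.1174  0.2305] turn [-0.0012  0.0002 -0.0039] rows 1.9 0.1
```

```bash
python3 - <<'E'
from h import *
s=r.sense();print("tip TCP proj",wproj(s["tcp_pos"],s["ee_rot"],[s["tcp_pos"]+s["ee_rot"]@[0,0,d] for d in(0,.05,.1)]))
E
```

```text
tip TCP proj [[255.895327   240.91829492]
 [255.73336828 212.1704434 ]
 [255.6330153  194.357679  ]]
```

```bash
python3 -m creep '[[0.7,-0.027,-0.117,0.1,-0.001,0,-0.004],[0.7,-0.027,-0.117,0.2,-0.001,0,-0.004],[0.7,-0.027,-0.117,0.23,-0.001,0,-0.004],[0.6,-0.027,-0.117,0.23,-0.001,0,-0.004]]'; python3 - <<'E'
from h import *
im=r.capture("wrist");cv2.imwrite("pics/w3.png",im)
for n in("scene","side"): cv2.imwrite(f"pics/{n}3.png",r.capture(n))
E
python3 g.py 0.664 0.1505 0.127 173
```

```text
time_s: 3.67
tcp_pos: [0.6619, 0.1491, 0.1757]
ee_rot: [[-0.123, -0.992, -0.008], [-0.992, 0.123, -0.003], [0.004, 0.008, -1.0]]
wrist_force: [-0.1, -0.0, 0.5]
gripper_width: 0.782
t 3.82 pos [0.6644 0.1507 0.1832] yaw 173.1 tilt 0.28 F [-0.6  1.4  1. ] w 0.652 q [ 26.  30.   4.   0. -65. -33.]
shift [0.0013 0.0021 0.1872] turn [-0.0014  0.0006  0.0003] rows 1.3 0.0
```

View pics/w3.png

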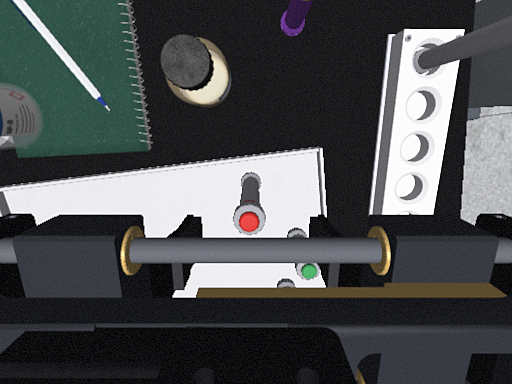

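View pics/side3.png

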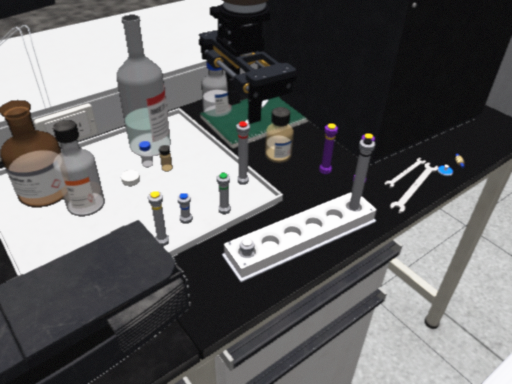

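```bash
cat >> h.py <<'E'
HSV=dict(red=((170,12),),yellow=((22,35),),green=((45,85),),blue=((100,125),))
def plug(color,z,near,name=None):
    s=r.sense();im=r.capture("wrist");p,R=s["tcp_pos"],s["ee_rot"]
    if name: cv2.imwrite("pics/"+name,im)
    h=cv2.cvtColor(im,cv2.COLOR_BGR2HSV).astype(int);lo,hi=HSV[color][0]
    H=h[...,0];m=((H>=lo)|(H<=hi)) if lo>hi else (H>=lo)&(H<=hi)
    m=(m&(h[...,1]>120)&(h[...,2]>90)).astype(np.uint8)
    n,l,st,c=cv2.connectedComponentsWithStats(m)
    for i in range(1,n):
        if st[i,4]>25:
            w=wray(p,R,c[i],z);d=np.hypot(*(w[:2]-near))
            if d<.04: print("plug",color,c[i].round(1),"area",st[i,4],"rect",st[i,:4],"world",w.round(4),"vel",np.abs(s["joint_velocities"]).max().round(1))
E
python3 - <<'E'
from h import *
plug("red",.141,(.664,.1505)); plug("green",.091,(.618,.226))
E
python3 g.py 0.664 0.1505 0.127 173
```

```text
plug red [252.6 214.9] area 290 rect [243 206  20  19] world [0.6668 0.1498 0.141 ] vel 1.2
t 3.92 pos [0.6644 0.1511 0.1838] yaw 173.1 tilt 0.36 F [ 0.3 -0.1  0.2] w 0.622 q [ 26.  30.   4.   0. -65. -33.]
shift [0.0027 0.0023 0.1892] turn [-0.0017  0.0009  0.0004] rows 1.4 0.1
```

```bash
python3 -m creep '[[0.6,0.003,-0.004,0.07,-0.001,0,0],[0.6,0.003,-0.004,0.14,-0.001,0,0],[0.6,0.003,-0.004,0.189,-0.001,0,0],[0.6,0.003,-0.004,0.189,-0.001,0,0],[0.6,0.003,-0.004,0.189,-0.001,0,0]]'; python3 - <<'E'
from h import *
plug("red",.141,(.664,.1505),"w4.png")
E
python3 g.py 0.666 0.1505 0.127 173
```

```text
time_s: 4.33
tcp_pos: [0.6659, 0.1504, 0.1285]
ee_rot: [[-0.12, -0.993, 0.004], [-0.993, 0.12, 0.003], [-0.003, -0.004, -1.0]]
wrist_force: [0.6, -0.2, 0.2]
gripper_width: 0.602
t 4.38 pos [0.6666 0.1506 0.1294] yaw 173.1 tilt 0.39 F [ 0.5 -0.5  0.3] w 0.596 q [ 26.  32.   1.  -0. -58. -33.]
shift [0.0006 0.002  0.008 ] turn [-0.0017  0.0013  0.0006] rows 0.1 0.1
```

View pics/w4.png

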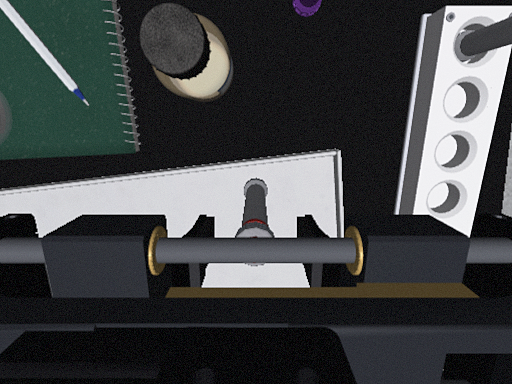

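```bash
python3 -m creep '[[0,0,0,0.008,-0.001,0.001,0],[0,0,0,0.008,-0.001,0.001,0],[0,0,0,0.008,-0.001,0.001,0],[0,0,0,0.008,-0.001,0.001,0],[0,0,0,0.008,-0.001,0.001,0]]'; python3 g.py 0.666 0.1505 0.27 173
```

```text
time_s: 4.8
tcp_pos: [0.6668, 0.1506, 0.1274]
ee_rot: [[-0.12, -0.993, 0.003], [-0.993, 0.12, 0.001], [-0.001, -0.003, -1.0]]
wrist_force: [-0.3, -0.6, -0.3]
gripper_width: 0.308
t 4.8 pos [0.6668 0.1506 0.1274] yaw 173.1 tilt 0.18 F [-0.3 -0.6 -0.3] w 0.308 q [ 26.  33.   1.   0. -58. -33.]
shift [ 1.000e-04  1.100e-03 -4.754e-01] turn [-0.0009  0.0004  0.0006] rows 3.4 0.0
```

```bash
python3 -m creep '[[0,0,0,0,0,0,0],[0,0,0,0,0,0,0],[0,0,0,-0.03,0,0,0],[0,0,0,-0.1,0,0,0],[0,0,0,-0.2,0,0,0]]'; python3 g.py 0.666 0.1505 0.27 173
```

```text
time_s: 5.22
tcp_pos: [0.6647, 0.15, 0.1848]
ee_rot: [[-0.12, -0.993, -0.004], [-0.993, 0.12, -0.001], [0.002, 0.004, -1.0]]
wrist_force: [0.9, 0.9, -1.5]
gripper_width: 0.26
t 5.22 pos [0.6647 0.15   0.1848] yaw 173.1 tilt 0.27 F [ 0.9  0.9 -1.5] w 0.26 q [ 26.  30.   5.  -0. -66. -33.]
shift [-0.0015 -0.003  -0.2841] turn [ 0.0013 -0.0006  0.0005] rows 2.0 0.0
```

```bash
python3 g.py 0.4793 0.0871 0.20 173
```

```text
t 5.22 pos [0.6647 0.15   0.1848] yaw 173.1 tilt 0.27 F [ 0.9  0.9 -1.5] w 0.26 q [ 26.  30.   5.  -0. -66. -33.]
shift [ 0.2827  0.5883 -0.0477] turn [ 0.0013 -0.0006  0.0005] rows 4.7 0.0
```

Smooth the acceleration slightly for the carry.

```bash
python3 -m creep '[[0,0.02,0.04,-0.05,0,0,0],[0,0.07,0.145,-0.05,0,0,0],[0,0.13,0.27,-0.05,0,0,0],[0,0.19,0.395,-0.05,0,0,0],[0,0.24,0.5,-0.05,0,0,0]]'; python3 g.py 0.4793 0.0871 0.20 173;  python3 -m creep '[[0,0.02,0.04,0,0,0,0],[0,0.035,0.07,0,0,0,0],[0,0.04,0.085,0,0,0,0],[0,0.04,0.085,0,0,0,0]]'; python3 - <<'E'
from h import *
cv2.imwrite("pics/w5.png",r.capture("wrist"))
for n in("scene","side"): cv2.imwrite(f"pics/{n}5.png",r.capture(n))
E
python3 g.py 0.4793 0.0871 0.20 173
```

```text
time_s: 5.63
tcp_pos: [0.5043, 0.0955, 0.2006]
ee_rot: [[-0.121, -0.993, -0.006], [-0.993, 0.121, -0.002], [0.002, 0.006, -1.0]]
wrist_force: [0.2, -0.0, -1.3]
gripper_width: 0.263
t 5.63 pos [0.5043 0.0955 0.2006] yaw 173.1 tilt 0.35 F [ 0.2 -0.  -1.3] w 0.263 q [ 29.  13. -18.  -0. -59. -36.]
shift [0.0378 0.0794 0.0024] turn [ 0.0018 -0.0008  0.0003] rows 0.6 0.0
time_s: 5.97
tcp_pos: [0.4777, 0.0868, 0.2014]
ee_rot: [[-0.121, -0.993, -0.005], [-0.993, 0.121, -0.001], [0.002, 0.005, -1.0]]
wrist_force: [0.3, 0.3, -1.0]
gripper_width: 0.262
t 6.12 pos [0.4788 0.0872 0.2007] yaw 173.1 tilt 0.31 F [ 0.6  0.3 -1.4] w 0.263 q [ 29.  11. -22.  -0. -58. -36.]
shift [ 0.0002 -0.0017  0.0024] turn [ 0.0016 -0.0007  0.0004] rows 0.0 0.0
```

View pics/w5.png

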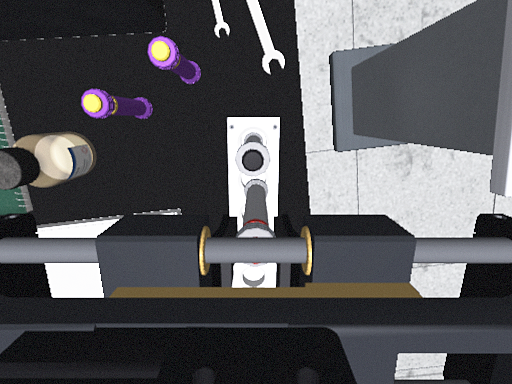

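View pics/scene5.png

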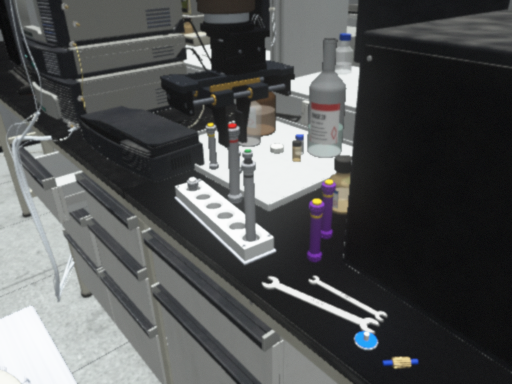

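```bash
python3 -m creep '[[0,0,-0.002,0.05,0.0016,-0.0007,0],[0,0,-0.002,0.1,0.0016,-0.0007,0],[0,0,-0.002,0.14,0.0016,-0.0007,0],[0,0,-0.002,0.16,0.0016,-0.0007,0],[0,0,-0.002,0.175,0.0016,-0.0007,0]]'; python3 - <<'E'
from h import *
cv2.imwrite("pics/w6.png",r.capture("wrist"))
for n in("scene","side"): cv2.imwrite(f"pics/{n}6.png",r.capture(n))
E
python3 g.py 0.4793 0.0871 0.131 173
python3 -c "
import cv2
a=cv2.imread('pics/scene6.png')[110:270,165:365];cv2.imwrite('pics/s6z.png',cv2.resize(a,None,fx=3.7,fy=3.7,interpolation=cv2.INTER_CUBIC))"
```

```text
time_s: 6.53
tcp_pos: [0.4797, 0.0872, 0.1471]
ee_rot: [[-0.121, -0.993, -0.001], [-0.993, 0.121, -0.001], [0.001, 0.001, -1.0]]
wrist_force: [-0.2, -0.6, -1.9]
gripper_width: 0.258
t 6.68 pos [0.4797 0.0872 0.1482] yaw 173.1 tilt 0.02 F [-0.3 -0.7 -2. ] w 0.261 q [ 29.  14. -26.   0. -50. -36.]
shift [0.0006 0.0014 0.0574] turn [-0.     -0.0001  0.0004] rows 0.4 0.0
```

View pics/s6z.png

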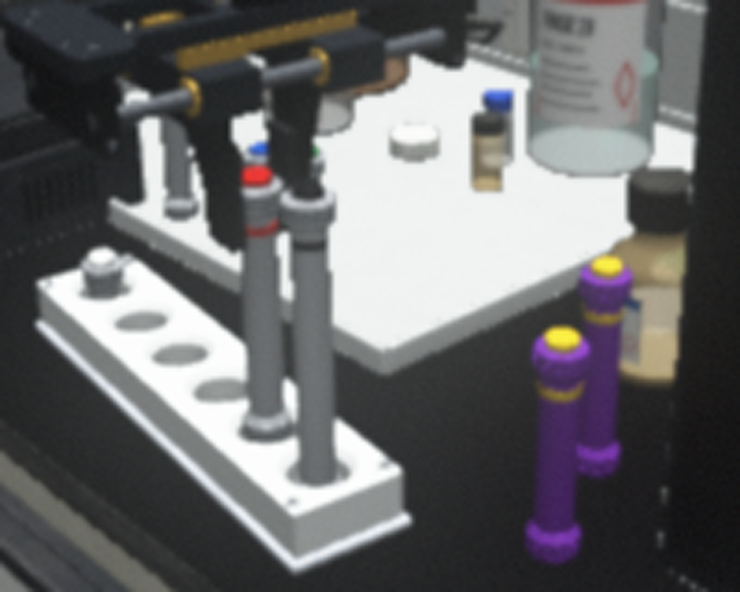

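```bash
python3 -m creep '[[0,0.001,0.001,0.012,0,0,0],[0,0.001,0.001,0.024,0,0,0],[0,0.001,0.001,0.036,0,0,0],[0,0.001,0.001,0.044,0,0,0],[0,0.001,0.001,0.05,0,0,0]]'; python3 g.py 0.4793 0.0871 0.131 173
```

```text
time_s: 7.1
tcp_pos: [0.4793, 0.0869, 0.133]
ee_rot: [[-0.121, -0.993, -0.0], [-0.993, 0.121, -0.0], [0.0, 0.0, -1.0]]
wrist_force: [0.0, -0.1, -2.4]
gripper_width: 0.264
t 7.1 pos [0.4793 0.0869 0.133 ] yaw 173.1 tilt 0.03 F [ 0.  -0.1 -2.4] w 0.264 q [ 29.  15. -27.   0. -48. -36.]
shift [-0.0006 -0.      0.0065] turn [ 0.     -0.0001  0.0004] rows 0.0 0.0
```

```bash
python3 -m creep '[[0,0,0,0.003,0,0,0],[0,0,0,0.006,0,0,0],[0,0,0,0.0075,0,0,0]]'; python3 g.py 0.4793 0.0871 0.131 173
```

```text
time_s: 7.35
tcp_pos: [0.4796, 0.087, 0.1313]
ee_rot: [[-0.12, -0.993, 0.001], [-0.993, 0.12, -0.001], [0.0, -0.001, -1.0]]
wrist_force: [-1.5, -0.3, 3.8]
gripper_width: 0.259
t 7.35 pos [0.4796 0.087  0.1313] yaw 173.1 tilt 0.05 F [-1.5 -0.3  3.8] w 0.259 q [ 29.  15. -27.   0. -47. -36.]
shift [-0.0003  0.0011  0.0008] turn [-0.0002 -0.0002  0.0006] rows 0.0 0.0
```

```bash
python3 -m creep '[[0.6,0,0,0,0,0,0],[0.6,0,0,0,0,0,0],[0.6,0,0,0,0,0,0],[0.6,0,0,0,0,0,0]]'; python3 -m creep '[[0.6,0,0,-0.05,0,0,0],[0.6,0,0,-0.18,0,0,0],[0.6,0,0,-0.3,0,0,0],[0.8,0,0,-0.4,0,0,0],[0.8,0,0,-0.45,0,0,0]]';python3 - <<'E'
from h import *
for n in("scene","side"): cv2.imwrite(f"pics/{n}7.png",r.capture(n))
E
python3 g.py 0.617 0.357 0.24 173
```

```text
time_s: 7.68
tcp_pos: [0.4798, 0.0871, 0.1314]
ee_rot: [[-0.12, -0.993, 0.001], [-0.993, 0.12, -0.0], [0.0, -0.001, -1.0]]
wrist_force: [0.2, -0.1, -0.3]
gripper_width: 0.481
time_s: 8.1
tcp_pos: [0.4812, 0.0875, 0.271]
ee_rot: [[-0.119, -0.993, 0.008], [-0.993, 0.12, 0.002], [-0.003, -0.008, -1.0]]
wrist_force: [-0.2, -0.7, 0.5]
gripper_width: 0.676
t 8.2 pos [0.4813 0.0877 0.27  ] yaw 173.1 tilt 0.52 F [-0.5 -0.1 -0.5] w 0.751 q [ 29.   7. -15.   0. -67. -36.]
shift [-0.9449 -0.3408  0.1064] turn [-0.0026  0.0012  0.0007] rows 7.3 0.1
```

View pics/side7.png

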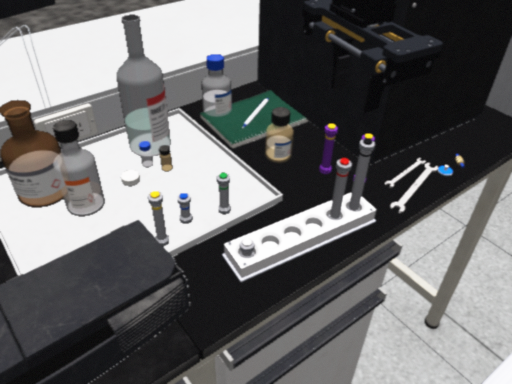

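```bash
python3 -m creep '[[0.7,-0.6,-0.21,0.1,-0.002,0.001,0],[0.7,-0.6,-0.21,0.1,-0.002,0.001,0],[0.7,-0.6,-0.21,0.1,-0.002,0.001,0],[0.7,-0.6,-0.21,0.1,-0.002,0.001,0],[0.7,-0.6,-0.21,0.1,-0.002,0.001,0]]'; python3 - <<'E'
from h import *
plug("yellow",.116,(.617,.357),"w8.png"); plug("blue",.066,(.638,.297)); plug("green",.091,(.619,.227))
E
python3 g.py 0.617 0.357 0.18 173
```

```text
time_s: 8.62
tcp_pos: [0.5661, 0.2616, 0.2384]
ee_rot: [[-0.119, -0.993, -0.0], [-0.993, 0.119, -0.001], [0.001, 0.0, -1.0]]
wrist_force: [0.0, -0.7, -1.4]
gripper_width: 0.702
plug yellow [220.  273.7] area 121 rect [214 268  13  12] world [0.6165 0.3533 0.116 ] vel 31.5
plug blue [200.3 209. ] area 103 rect [195 204  12  11] world [0.6391 0.2947 0.066 ] vel 5.5
plug green [202.2 157.1] area 130 rect [196 151  13  13] world [0.6192 0.2267 0.091 ] vel 3.6
t 8.77 pos [0.5652 0.2602 0.238 ] yaw 173.2 tilt 0.19 F [ 0.  -0.4 -0.7] w 0.701 q [ 40.  22.   0.   0. -68. -46.]
shift [-0.3413 -0.1336  0.1921] turn [ 0.0007 -0.0008  0.0012] rows 3.0 0.0
```

View pics/w8.png

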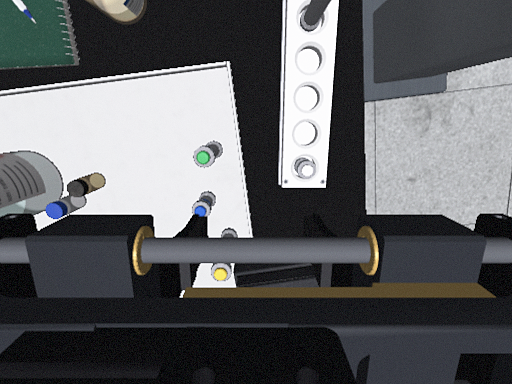

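```bash
python3 -m creep '[[0.6,-0.338,-0.133,0.1,0.001,-0.001,0.001],[0.6,-0.338,-0.133,0.14,0.001,-0.001,0.001],[0.6,-0.338,-0.133,0.19,0.001,-0.001,0.001],[0.6,-0.338,-0.133,0.22,0.001,-0.001,0.001],[0.6,-0.338,-0.133,0.22,0.001,-0.001,0.001]]'; python3 - <<'E'
from h import *
cv2.imwrite("pics/side9.png",r.capture("side"))
plug("yellow",.116,(.617,.357),"w9.png"); 
E
python3 g.py 0.617 0.356 0.102 173
```

```text
time_s: 9.18
tcp_pos: [0.6145, 0.3548, 0.1656]
ee_rot: [[-0.122, -0.993, -0.007], [-0.993, 0.122, -0.006], [0.006, 0.007, -1.0]]
wrist_force: [0.0, -0.9, -0.3]
gripper_width: 0.6
plug yellow [253.4 210.8] area 261 rect [245 202  18  18] world [0.617  0.3539 0.116 ] vel 3.6
t 9.28 pos [0.6163 0.3545 0.1716] yaw 173.0 tilt 0.07 F [ 0.1 -0.7  1.2] w 0.599 q [ 43.  33.   9.   0. -66. -50.]
shift [-0.0054 -0.0015  0.2319] turn [-0.0001 -0.0004  0.    ] rows 1.7 0.0
```

View pics/w9.png

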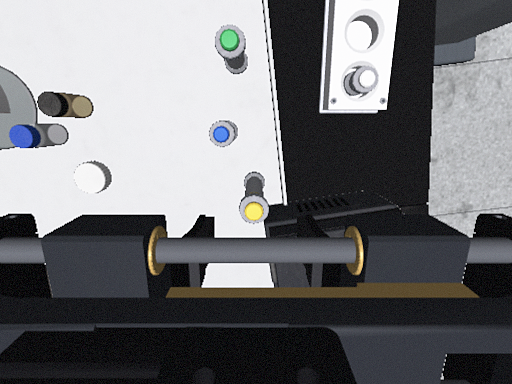

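View pics/side9.png

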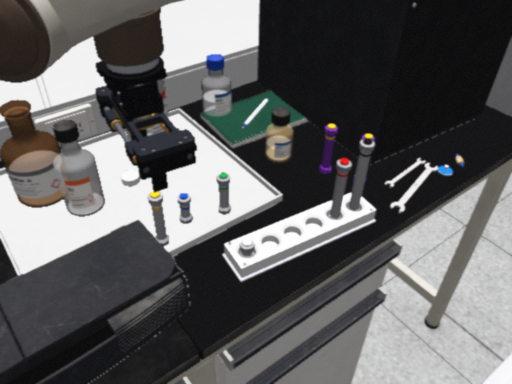

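```bash
python3 - <<'E'
import cv2,numpy as np
a=cv2.imread('pics/w9.png')[165:290,225:440]; b=cv2.imread('pics/scene0.png')[85:185,70:225]
f=lambda a,k:cv2.convertScaleAbs(cv2.resize(a,None,fx=k,fy=k,interpolation=cv2.INTER_CUBIC),alpha=2.2,beta=10)
cv2.imwrite('pics/a1.png',f(a,3.5));cv2.imwrite('pics/a2.png',f(b,4.5))
c=cv2.imread('pics/side0.png')[215:384,0:200];cv2.imwrite('pics/a3.png',f(c,3.5))
E
```

```text
(no output)
```

View pics/a1.png

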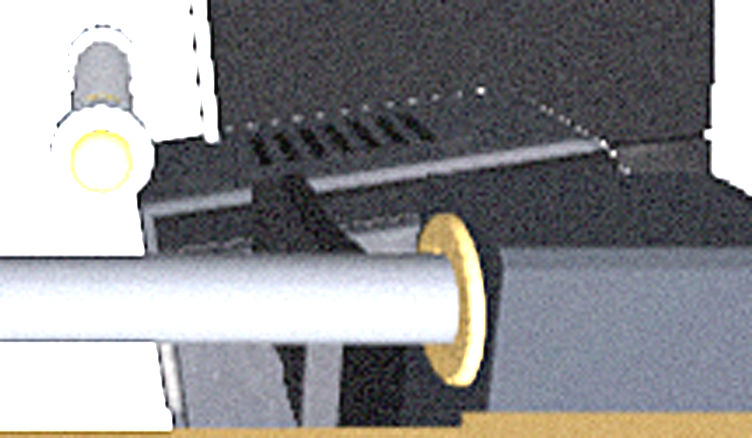

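View pics/a2.png

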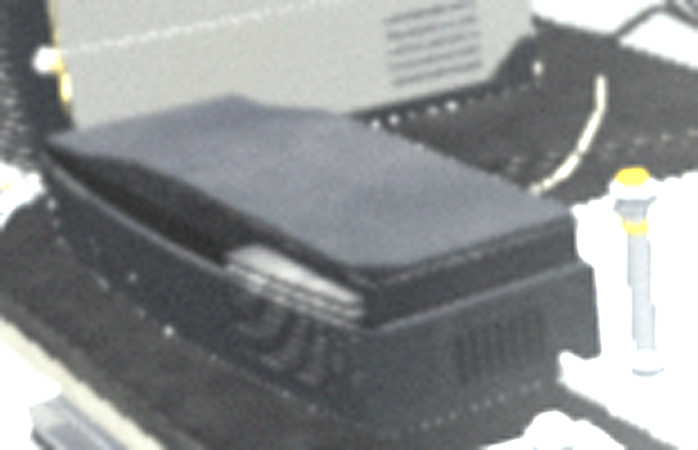

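View pics/a3.png

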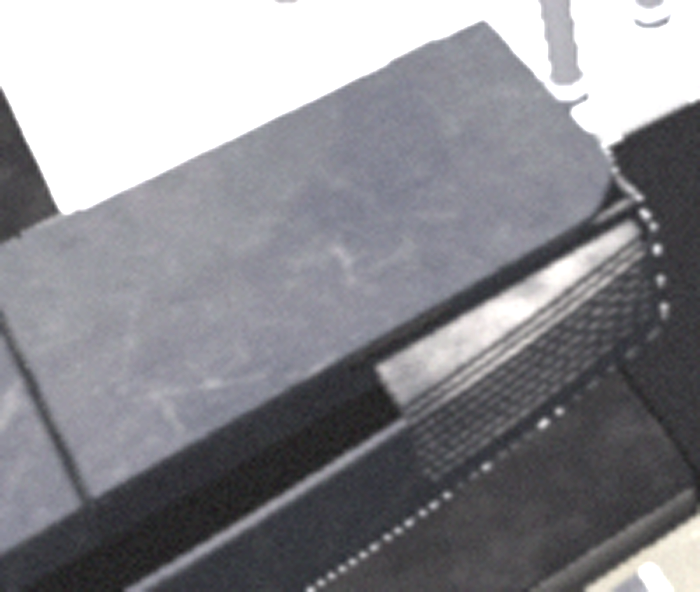

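```bash
python3 - <<'E'
from h import *
c=lambda n:-CM[n]["R"].T@CM[n]["t"]
def tri(o1,d1,o2,d2):
    A=np.c_[d1,-d2];k=np.linalg.lstsq(A,o2-o1,rcond=None)[0];a,b=o1+d1*k[0],o2+d2*k[1];print((a+b)/2,np.linalg.norm(a-b))
dr=lambda n,u:ray(n,u,0)-c(n)
p=np.array([.6163,.3545,.1716]);a=np.radians(173.0);ty=np.array([np.cos(a),np.sin(a),0]);tz=np.array([0,0,-1.]);R=np.c_[np.cross(ty,tz),ty,tz]
tri(c("scene"),dr("scene",(197.1,131.7)),c("side"),dr("side",(138.6,221.3)))
o=p+R@W["mount"][:3,3]
for u in[(267.3,224.4),(390,206.5)]: 
  for z in(0.03,.04,.05,.06,.07,.08): print(u,z,wray(p,R,u,z).round(3))
tri(c("scene"),dr("scene",(201.1,144.6)),o,wray(p,R,(267.3,224.4),0)-o)
tri(c("scene"),dr("scene",(70+370/4.5,85+325/4.5)),o,wray(p,R,(225+600/3.5,165+145/3.5),0)-o)
E
```

```text
[0.60303986 0.39285737 0.08848087] 0.003624449445829264
(267.3, 224.4) 0.03 [0.609 0.402 0.03 ]
(267.3, 224.4) 0.04 [0.609 0.398 0.04 ]
(267.3, 224.4) 0.05 [0.609 0.394 0.05 ]
(267.3, 224.4) 0.06 [0.609 0.39  0.06 ]
(267.3, 224.4) 0.07 [0.609 0.386 0.07 ]
(267.3, 224.4) 0.08 [0.609 0.382 0.08 ]
(390, 206.5) 0.03 [0.472 0.398 0.03 ]
(390, 206.5) 0.04 [0.477 0.394 0.04 ]
(390, 206.5) 0.05 [0.481 0.39  0.05 ]
(390, 206.5) 0.06 [0.486 0.386 0.06 ]
(390, 206.5) 0.07 [0.491 0.382 0.07 ]
(390, 206.5) 0.08 [0.496 0.378 0.08 ]
[0.60969756 0.39088072 0.05668882] 0.0022510895966202445
[0.48077823 0.38633437 0.0633104 ] 0.0017965231094271303
```

```bash
python3 -m creep '[[0.6,0,-0.002,0.07,0,0,0],[0.6,0,-0.002,0.14,0,0,0],[0.6,0,-0.002,0.2,0,0,0],[0.6,0,-0.002,0.232,0,0,0],[0.6,0,-0.002,0.232,0,0,0]]'; python3 -m creep '[[0,0,0,0,0,0,0],[0,0,0,0,0,0,0],[0,0,0,0,0,0,0],[0,0,0,0,0,0,0],[0,0,0,0,0,0,0]]'; python3 - <<'E'
from h import *
cv2.imwrite("pics/w10.png",r.capture("wrist"));cv2.imwrite("pics/side10.png",r.capture("side"))
E
python3 g.py 0.617 0.3545 0.102 173
```

```text
time_s: 9.7
tcp_pos: [0.6162, 0.3527, 0.1017]
ee_rot: [[-0.123, -0.992, -0.001], [-0.992, 0.123, -0.002], [0.002, 0.001, -1.0]]
wrist_force: [0.4, -0.2, 0.4]
gripper_width: 0.597
time_s: 10.12
tcp_pos: [0.6166, 0.353, 0.1027]
ee_rot: [[-0.123, -0.992, -0.0], [-0.992, 0.123, -0.001], [0.001, -0.0, -1.0]]
wrist_force: [-0.9, -0.6, 0.0]
gripper_width: 0.307
t 10.22 pos [0.6165 0.353  0.1025] yaw 172.9 tilt 0.1 F [-0.1  0.3  2.5] w 0.262 q [ 43.  36.   4.   0. -58. -50.]
shift [-0.0052 -0.0009  0.0015] turn [ 0.     -0.0005 -0.0003] rows 0.0 0.0
```

View pics/w10.png

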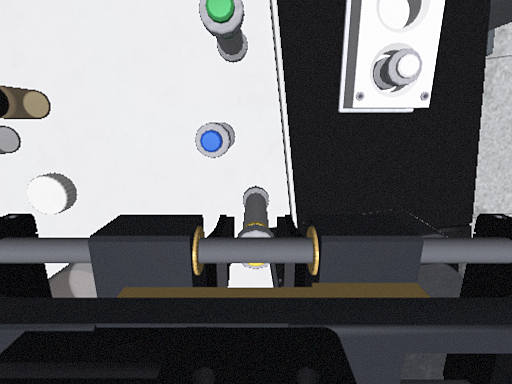

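```bash
python3 -m creep '[[0,0,0,-0.02,0,0,0],[0,0,0,-0.08,0,0,0],[0,0,0,-0.18,0,0,0],[0,0,0,-0.28,0,0,0],[0,0,0,-0.34,0,0,0]]';python3 g.py 0.4846 0.1303 0.20 173
```

```text
time_s: 10.63
tcp_pos: [0.6175, 0.3536, 0.2082]
ee_rot: [[-0.122, -0.992, 0.004], [-0.993, 0.122, 0.0], [-0.001, -0.003, -1.0]]
wrist_force: [1.4, -0.3, -0.5]
gripper_width: 0.261
t 10.63 pos [0.6175 0.3536 0.2082] yaw 173.0 tilt 0.2 F [ 1.4 -0.3 -0.5] w 0.261 q [ 43.  32.  12.   0. -70. -50.]
shift [0.7931 0.3487 0.0258] turn [-0.0011  0.0002 -0.0001] rows 6.2 0.0
```

```bash
python3 -m creep '[[0,0.03,0.013,0,0,0,0],[0,0.12,0.05,0,0,0,0],[0,0.24,0.105,0,0,0,0],[0,0.36,0.16,0,0,0,0],[0,0.48,0.21,0,0,0,0]]';python3 g.py 0.4846 0.1303 0.20 173
```

```text
time_s: 11.05
tcp_pos: [0.5346, 0.2161, 0.206]
ee_rot: [[-0.122, -0.993, 0.0], [-0.993, 0.122, -0.001], [0.001, -0.0, -1.0]]
wrist_force: [0.5, -0.9, -0.2]
gripper_width: 0.26
t 11.05 pos [0.5346 0.2161 0.206 ] yaw 173.0 tilt 0.08 F [ 0.5 -0.9 -0.2] w 0.26 q [ 38.  19.  -9.   0. -62. -45.]
shift [0.304  0.1306 0.0203] turn [-0.0001 -0.0005 -0.0001] rows 2.4 0.0
```

```bash
python3 -m creep '[[0,0.12,0.05,0.02,0,0,0],[0,0.21,0.09,0.02,0,0,0],[0,0.27,0.116,0.05,0,0,0],[0,0.304,0.13,0.1,0,0,0],[0,0.304,0.13,0.12,0,0,0]]';python3 -m creep '[[0,0,0,0,0,0,0]]'; python3 - <<'E'
from h import *
for n in ("wrist","scene"):cv2.imwrite(f"pics/{n}11.png",r.capture(n))
E
python3 g.py 0.4846 0.1303 0.1065 173
```

```text
time_s: 11.47
tcp_pos: [0.4809, 0.127, 0.1678]
ee_rot: [[-0.125, -0.992, -0.006], [-0.992, 0.125, -0.003], [0.004, 0.005, -1.0]]
wrist_force: [-0.8, -0.3, -2.4]
gripper_width: 0.261
time_s: 11.55
tcp_pos: [0.4797, 0.1261, 0.1662]
ee_rot: [[-0.126, -0.992, -0.008], [-0.992, 0.126, -0.005], [0.006, 0.008, -1.0]]
wrist_force: [-0.8, 0.1, -0.4]
gripper_width: 0.259
t 11.65 pos [0.4804 0.1269 0.167 ] yaw 172.8 tilt 0.5 F [ 0.7  0.4 -0.6] w 0.26 q [ 34.  14. -23.  -0. -54. -41.]
shift [-0.0142 -0.0138  0.2017] turn [ 0.0022 -0.0017 -0.0011] rows 1.5 0.1
```

View pics/wrist11.png

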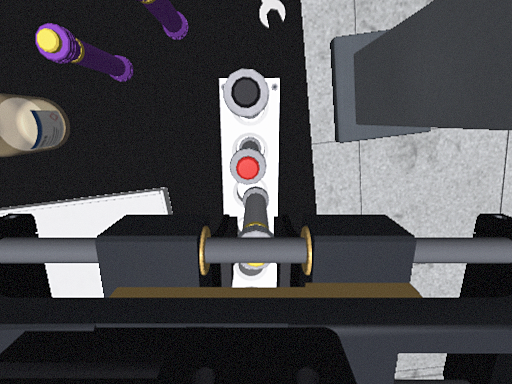

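```bash
python3 -m creep '[[0,-0.014,-0.014,0.03,0.002,-0.002,-0.001],[0,-0.014,-0.014,0.06,0.002,-0.002,-0.001],[0,-0.014,-0.014,0.09,0.002,-0.002,-0.001],[0,-0.014,-0.014,0.11,0.002,-0.002,-0.001],[0,-0.014,-0.014,0.11,0.002,-0.002,-0.001]]'; python3 - <<'E'
from h import *
cv2.imwrite(f"pics/scene12.png",cv2.resize(r.capture("scene")[110:270,165:365],None,fx=3.7,fy=3.7,interpolation=cv2.INTER_CUBIC))
E
python3 g.py 0.4846 0.1303 0.1065 173
```

```text
time_s: 12.07
tcp_pos: [0.4839, 0.1301, 0.1322]
ee_rot: [[-0.122, -0.993, -0.004], [-0.993, 0.122, -0.001], [0.001, 0.004, -1.0]]
wrist_force: [-0.0, -0.0, -1.8]
gripper_width: 0.256
t 12.12 pos [0.4844 0.1302 0.1331] yaw 173.0 tilt 0.15 F [ 0.3 -0.  -1.8] w 0.259 q [ 34.  17. -25.  -0. -49. -41.]
shift [-0.0005 -0.0008  0.0886] turn [ 0.0008 -0.0002 -0.    ] rows 0.6 0.0
```

View pics/scene12.png

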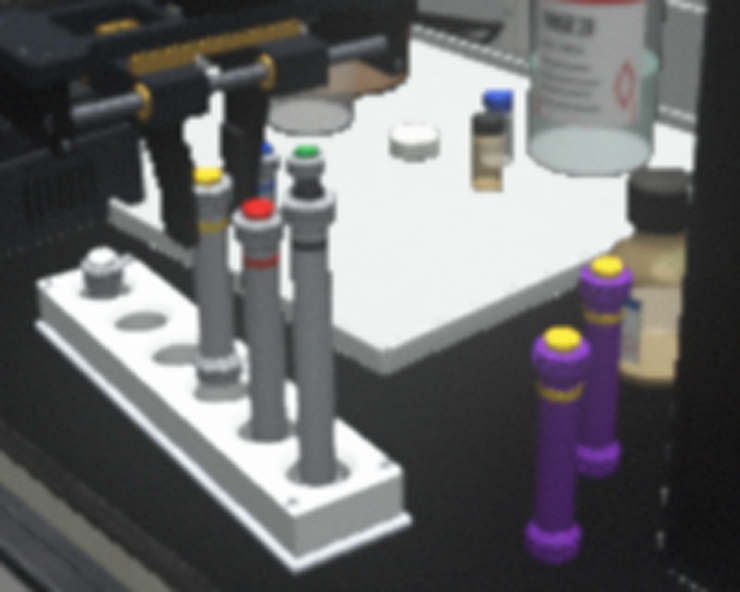

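```bash
python3 -m creep '[[0,0,0,0.016,0.001,0,0],[0,0,0,0.034,0.001,0,0],[0,0,0,0.052,0.001,0,0],[0,0,0,0.068,0.001,0,0],[0,0,0,0.078,0.001,0,0]]';python3 g.py 0.4846 0.1303 0.1065 173
```

```text
time_s: 12.53
tcp_pos: [0.484, 0.13, 0.1089]
ee_rot: [[-0.122, -0.993, -0.0], [-0.993, 0.122, -0.001], [0.001, 0.0, -1.0]]
wrist_force: [0.4, -0.6, -1.1]
gripper_width: 0.261
t 12.53 pos [0.484  0.13   0.1089] yaw 173.0 tilt 0.06 F [ 0.4 -0.6 -1.1] w 0.261 q [ 34.  18. -27.   0. -45. -41.]
shift [-0.0011 -0.0018  0.008 ] turn [ 0.     -0.0003 -0.    ] rows 0.1 0.0
```

```bash
python3 -m creep '[[0,-0.001,-0.001,0.004,0,0,0],[0,-0.001,-0.001,0.007,0,0,0],[0,-0.001,-0.001,0.0085,0,0,0]]'; python3 g.py 0.4846 0.1303 0.1065 173
```

```text
time_s: 12.78
tcp_pos: [0.4844, 0.1303, 0.1064]
ee_rot: [[-0.122, -0.993, -0.0], [-0.993, 0.122, -0.001], [0.001, 0.0, -1.0]]
wrist_force: [-1.0, -0.6, 1.0]
gripper_width: 0.261
t 12.78 pos [0.4844 0.1303 0.1064] yaw 173.0 tilt 0.07 F [-1.  -0.6  1. ] w 0.261 q [ 34.  19. -27.   0. -45. -41.]
shift [-0.0001 -0.0005 -0.0003] turn [ 0.     -0.0004  0.    ] rows 0.0 0.0
```

```bash
python3 -m creep '[[0,0,0,0.002,0,0,0],[0,0,0,0.002,0,0,0]]'; python3 -m creep '[[0.6,0,0,0,0,0,0],[0.6,0,0,0,0,0,0],[0.6,0,0,0,0,0,0],[0.6,0,0,0,0,0,0]]'; python3 -m creep '[[0.6,0,0,-0.05,0,0,0],[0.6,0,0,-0.18,0,0,0],[0.6,0,0,-0.28,0,0,0],[0.6,0,0,-0.35,0,0,0],[0.6,0,0,-0.35,0,0,0]]';python3 - <<'E'
from h import *
cv2.imwrite(f"pics/scene13.png",cv2.resize(r.capture("scene")[110:270,165:365],None,fx=3.7,fy=3.7,interpolation=cv2.INTER_CUBIC))
plug("green",.091,(.619,.227),"w13.png");plug("blue",.066,(.638,.297))
E
python3 g.py 0.6195 0.2265 0.15 173
```

```text
time_s: 12.95
tcp_pos: [0.4847, 0.1304, 0.1064]
ee_rot: [[-0.122, -0.993, 0.001], [-0.993, 0.122, -0.001], [0.001, -0.001, -1.0]]
wrist_force: [-0.6, 0.2, 1.3]
gripper_width: 0.262
time_s: 13.28
tcp_pos: [0.4849, 0.1305, 0.1065]
ee_rot: [[-0.122, -0.993, 0.001], [-0.993, 0.122, -0.001], [0.001, -0.001, -1.0]]
wrist_force: [-0.8, 1.0, -0.2]
gripper_width: 0.476
time_s: 13.7
tcp_pos: [0.4875, 0.1318, 0.2167]
ee_rot: [[-0.121, -0.993, 0.011], [-0.993, 0.121, 0.004], [-0.005, -0.01, -1.0]]
wrist_force: [0.4, 0.8, 0.8]
gripper_width: 0.598
t 13.85 pos [0.4843 0.1304 0.211 ] yaw 173.0 tilt 0.04 F [ 0.5 -0.3  0.3] w 0.602 q [ 34.  11. -19.   0. -60. -41.]
shift [-0.3731 -0.4083  0.203 ] turn [-0.     -0.0002 -0.    ] rows 4.2 0.0
```

View pics/scene13.png

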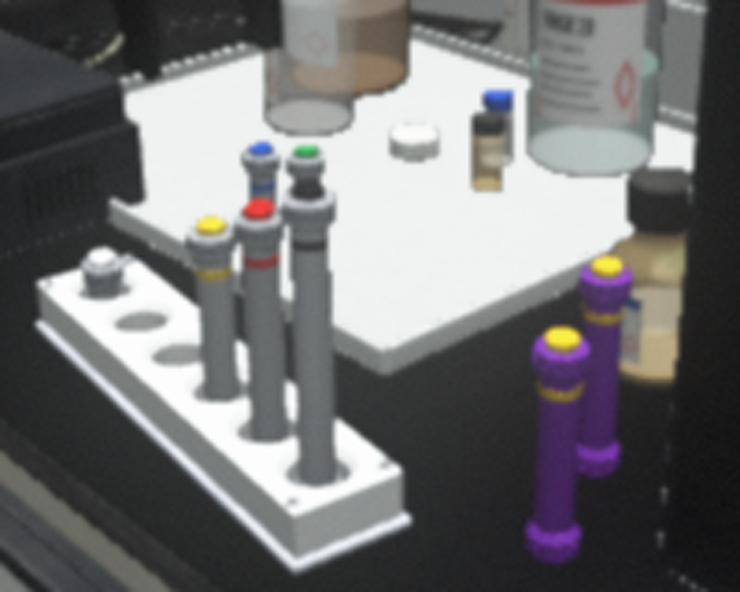

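```bash
python3 -m creep '[[0.6,-0.373,-0.41,0,0,0,0],[0.6,-0.373,-0.41,0,0,0,0],[0.6,-0.373,-0.41,0.05,0,0,0],[0.6,-0.373,-0.41,0.13,0,0,0],[0.6,-0.373,-0.41,0.2,0,0,0]]';python3 -m creep '[[0.6,0,0,0,0,0,0]]';  python3 - <<'E'
from h import *
r.capture("side")
plug("green",.091,(.619,.227),"w14.png");plug("blue",.066,(.638,.297))
E
python3 g.py 0.6195 0.2267 0.077 173
```

```text
time_s: 14.27
tcp_pos: [0.6238, 0.2292, 0.1485]
ee_rot: [[-0.121, -0.993, 0.003], [-0.993, 0.121, 0.0], [-0.001, -0.003, -1.0]]
wrist_force: [0.9, 0.0, -0.3]
gripper_width: 0.599
time_s: 14.35
tcp_pos: [0.6211, 0.2285, 0.1394]
ee_rot: [[-0.122, -0.992, -0.011], [-0.993, 0.122, -0.006], [0.007, 0.01, -1.0]]
wrist_force: [-1.3, 0.3, -1.2]
gripper_width: 0.601
plug green [257.8 208.7] area 256 rect [249 200  19  18] world [0.6198 0.226  0.091 ] vel 4.9
plug blue [245.9 270.9] area 173 rect [239 264  15  15] world [0.6394 0.294  0.066 ] vel 4.2
t 14.5 pos [0.6233 0.2286 0.1478] yaw 173.1 tilt 0.11 F [ 0.3 -0.6  0.1] w 0.6 q [ 34.  30.  -1.   0. -60. -41.]
shift [0.0075 0.012  0.2361] turn [-0.0004 -0.0005  0.0004] rows 1.7 0.0
```

View pics/w14.png

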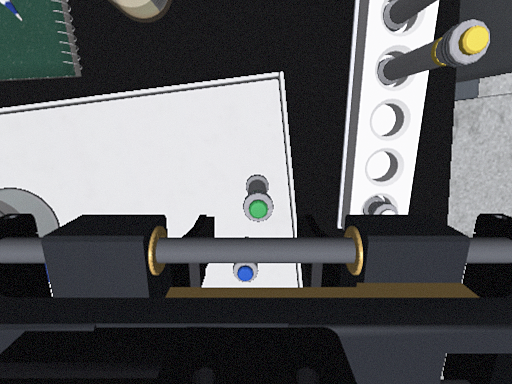

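```bash
python3 -m creep '[[0.6,0.008,0.012,0.07,0,0,0],[0.6,0.008,0.012,0.14,0,0,0],[0.6,0.008,0.012,0.2,0,0,0],[0.6,0.008,0.012,0.236,0,0,0],[0.6,0.008,0.012,0.236,0,0,0]]'; python3 -m creep '[[0.6,0,0,0,0,0,0],[0,0,0,0,0,0,0],[0,0,0,0,0,0,0],[0,0,0,0,0,0,0],[0,0,0,0,0,0,0]]'; python3 -m creep '[[0,0,0,0,0,0,0],[0,0,0,0,0,0,0]]'; python3 - <<'E'
from h import *
cv2.imwrite("pics/w15.png",r.capture("wrist"))
E
python3 g.py 0.6195 0.2265 0.077 173
```

```text
time_s: 14.92
tcp_pos: [0.6182, 0.2256, 0.0765]
ee_rot: [[-0.121, -0.993, -0.001], [-0.993, 0.121, -0.003], [0.003, 0.001, -1.0]]
wrist_force: [-0.7, 0.1, -0.4]
gripper_width: 0.602
time_s: 15.33
tcp_pos: [0.6186, 0.2259, 0.0774]
ee_rot: [[-0.121, -0.993, 0.0], [-0.993, 0.121, -0.002], [0.002, -0.0, -1.0]]
wrist_force: [-1.0, 0.8, -0.1]
gripper_width: 0.382
time_s: 15.5
tcp_pos: [0.6189, 0.226, 0.078]
ee_rot: [[-0.121, -0.993, 0.001], [-0.993, 0.121, -0.002], [0.002, -0.001, -1.0]]
wrist_force: [0.4, 0.5, 0.8]
gripper_width: 0.263
t 15.55 pos [0.6189 0.226  0.0779] yaw 173.1 tilt 0.12 F [-0.5  0.6  2.1] w 0.267 q [ 34.  33.  -6.   0. -51. -41.]
shift [-0.0019 -0.0017  0.0031] turn [-0.0004 -0.0005  0.0004] rows 0.0 0.0
```

View pics/w15.png

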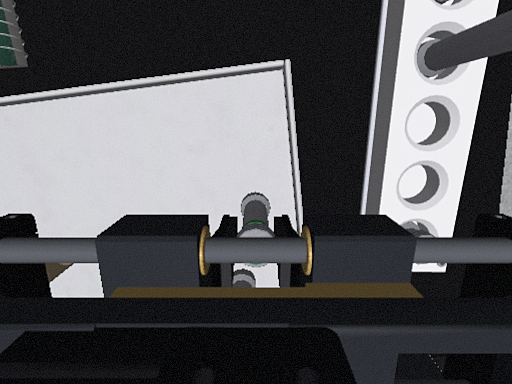

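```bash
python3 -m creep '[[0,0,0,-0.02,0,0,0],[0,0,0,-0.08,0,0,0],[0,0,0,-0.18,0,0,0],[0,0.03,0.05,-0.25,0,0,0],[0,0.07,0.16,-0.27,0,0,0]]';python3 g.py 0.49 0.1743 0.15 173
```

```text
time_s: 15.97
tcp_pos: [0.5729, 0.2125, 0.1627]
ee_rot: [[-0.121, -0.993, 0.01], [-0.993, 0.121, 0.002], [-0.003, -0.01, -1.0]]
wrist_force: [0.2, 1.6, -1.0]
gripper_width: 0.263
t 15.97 pos [0.5729 0.2125 0.1627] yaw 173.1 tilt 0.59 F [ 0.2  1.6 -1. ] w 0.263 q [ 36.  24.  -8.   0. -57. -43.]
shift [0.16   0.2595 0.0392] turn [-0.0031  0.0009  0.0004] rows 2.2 0.1
```

```bash
python3 -m creep '[[0,0.08,0.13,0.01,0,0,0],[0,0.13,0.21,0.02,0,0,0],[0,0.155,0.25,0.04,0,0,0],[0,0.16,0.26,0.06,0,0,0],[0,0.16,0.26,0.07,0,0,0]]';python3 -m creep '[[0,0,0,0,0,0,0],[0,0,0,0,0,0,0]]'; python3 - <<'E'
from h import *
for n in ("wrist",):cv2.imwrite(f"pics/{n}16.png",r.capture(n))
E
python3 g.py 0.49 0.1743 0.0819 173
```

```text
time_s: 16.38
tcp_pos: [0.4889, 0.1739, 0.1406]
ee_rot: [[-0.12, -0.993, 0.009], [-0.993, 0.12, 0.002], [-0.003, -0.009, -1.0]]
wrist_force: [0.8, -0.4, -1.3]
gripper_width: 0.261
time_s: 16.55
tcp_pos: [0.4899, 0.1744, 0.1404]
ee_rot: [[-0.12, -0.993, 0.01], [-0.993, 0.12, 0.001], [-0.003, -0.009, -1.0]]
wrist_force: [-0.3, 0.0, -1.6]
gripper_width: 0.263
t 16.6 pos [0.49   0.1744 0.1405] yaw 173.1 tilt 0.57 F [-0.4 -0.1 -1.6] w 0.262 q [ 38.  17. -23.   0. -50. -45.]
shift [0.001  0.0019 0.1952] turn [-0.003   0.0009  0.0004] rows 1.4 0.1
```

View pics/wrist16.png

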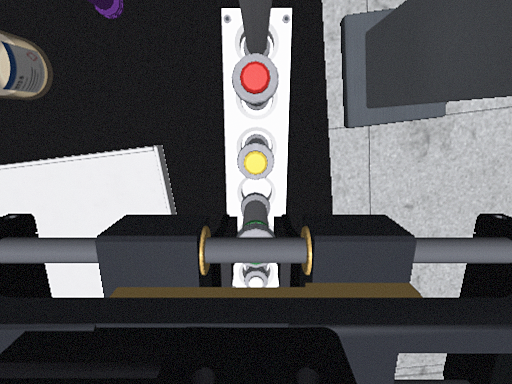

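```bash
python3 -m creep '[[0,0.001,0.002,0.03,-0.003,0.001,0],[0,0.001,0.002,0.06,-0.003,0.001,0],[0,0.001,0.002,0.09,-0.003,0.001,0],[0,0.001,0.002,0.11,-0.003,0.001,0],[0,0.001,0.002,0.11,-0.003,0.001,0]]'; python3 - <<'E'
from h import *
cv2.imwrite(f"pics/scene17.png",cv2.resize(r.capture("scene")[110:270,165:365],None,fx=3.7,fy=3.7,interpolation=cv2.INTER_CUBIC))
E
python3 g.py 0.49 0.1743 0.0819 173
```

```text
time_s: 17.02
tcp_pos: [0.4887, 0.1735, 0.1052]
ee_rot: [[-0.121, -0.993, -0.004], [-0.993, 0.121, -0.003], [0.003, 0.003, -1.0]]
wrist_force: [-0.7, 0.4, -1.7]
gripper_width: 0.263
t 17.07 pos [0.4892 0.1738 0.1062] yaw 173.1 tilt 0.17 F [ 0.6 -0.3 -1.9] w 0.26 q [ 38.  20. -24.   0. -46. -44.]
shift [-0.0021 -0.0027  0.0809] turn [ 0.0006 -0.0008  0.0004] rows 0.6 0.0
```

View pics/scene17.png

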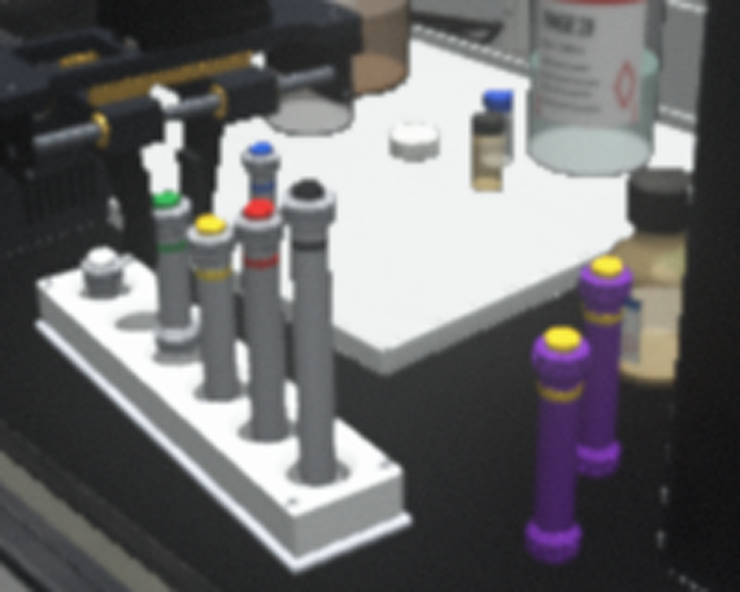

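```bash
python3 -m creep '[[0,-0.002,-0.002,0.016,0.001,-0.001,0],[0,-0.002,-0.002,0.034,0.001,-0.001,0],[0,-0.002,-0.002,0.05,0.001,-0.001,0],[0,-0.002,-0.002,0.062,0.001,-0.001,0],[0,-0.002,-0.002,0.07,0.001,-0.001,0]]';python3 g.py 0.49 0.1743 0.0819 173
```

```text
time_s: 17.48
tcp_pos: [0.4896, 0.1742, 0.0846]
ee_rot: [[-0.121, -0.993, 0.001], [-0.993, 0.121, 0.0], [-0.0, -0.001, -1.0]]
wrist_force: [-0.2, 0.5, -1.9]
gripper_width: 0.261
t 17.48 pos [0.4896 0.1742 0.0846] yaw 173.1 tilt 0.04 F [-0.2  0.5 -1.9] w 0.261 q [ 38.  22. -26.   0. -42. -44.]
shift [-0.0006 -0.0014  0.009 ] turn [-0.0002  0.0001  0.0004] rows 0.1 0.0
```

```bash
python3 -m creep '[[0,-0.001,-0.001,0.004,0,0,0],[0,-0.001,-0.001,0.007,0,0,0],[0,-0.001,-0.001,0.0095,0,0,0],[0,-0.001,-0.001,0.0105,0,0,0]]'; python3 g.py 0.49 0.1743 0.0819 173
```

```text
time_s: 17.82
tcp_pos: [0.4902, 0.1746, 0.0819]
ee_rot: [[-0.12, -0.993, 0.001], [-0.993, 0.12, 0.0], [-0.001, -0.001, -1.0]]
wrist_force: [-0.6, -0.5, 1.8]
gripper_width: 0.262
t 17.82 pos [0.4902 0.1746 0.0819] yaw 173.1 tilt 0.08 F [-0.6 -0.5  1.8] w 0.262 q [ 38.  22. -26.   0. -42. -44.]
shift [ 0.001   0.0005 -0.0001] turn [-0.0004  0.0002  0.0005] rows 0.0 0.0
```

Contact. Release, retreat up, go to blue.

```bash
python3 -m creep '[[0.6,0,0,0,0,0,0],[0.6,0,0,0,0,0,0],[0.6,0,0,0,0,0,0],[0.6,0,0,0,0,0,0]]'; python3 -m creep '[[0.6,0,0,-0.05,0,0,0],[0.6,0,0,-0.16,0,0,0],[0.6,0,0,-0.26,0,0,0],[0.6,0,0,-0.3,0,0,0],[0.6,0,0,-0.3,0,0,0]]';python3 - <<'E'
from h import *
cv2.imwrite(f"pics/scene18.png",cv2.resize(r.capture("scene")[110:270,165:365],None,fx=3.7,fy=3.7,interpolation=cv2.INTER_CUBIC))
plug("blue",.066,(.638,.297))
E
python3 g.py 0.6394 0.2944 0.13 173
```

```text
time_s: 18.15
tcp_pos: [0.4904, 0.1747, 0.0821]
ee_rot: [[-0.12, -0.993, 0.002], [-0.993, 0.12, 0.001], [-0.001, -0.002, -1.0]]
wrist_force: [-0.1, 0.1, 0.4]
gripper_width: 0.483
time_s: 18.57
tcp_pos: [0.4922, 0.1758, 0.176]
ee_rot: [[-0.12, -0.993, 0.009], [-0.993, 0.12, 0.005], [-0.006, -0.008, -1.0]]
wrist_force: [1.4, 0.3, -0.6]
gripper_width: 0.597
t 18.67 pos [0.49   0.1746 0.1723] yaw 173.1 tilt 0.16 F [ 0.2 -0.4 -1. ] w 0.598 q [ 38.  15. -20.   0. -55. -44.]
shift [-0.4561 -0.446   0.1427] turn [-0.0007  0.0006  0.0004] rows 4.7 0.0
```

View pics/scene18.png

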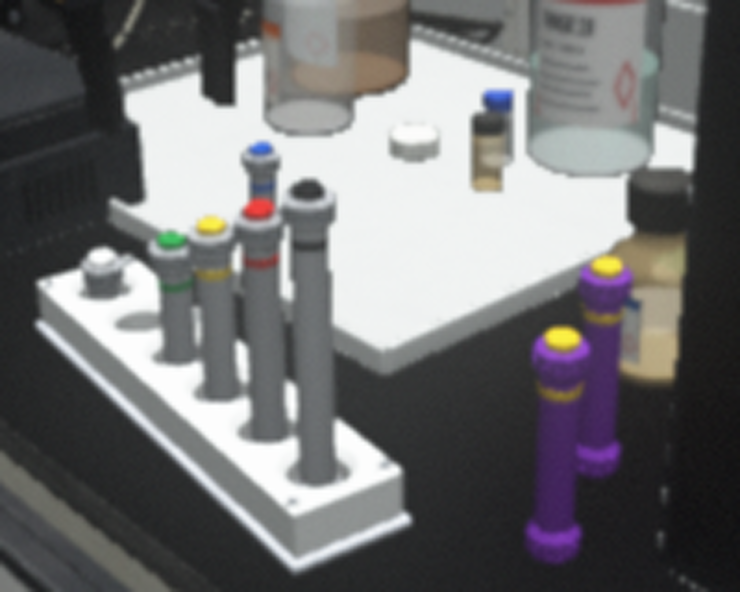

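```bash
python3 -m creep '[[0.6,-0.455,-0.445,0,0,0,0],[0.6,-0.455,-0.445,0,0,0,0],[0.6,-0.455,-0.445,0.05,0,0,0],[0.6,-0.455,-0.445,0.12,0,0,0],[0.6,-0.455,-0.445,0.15,0,0,0]]';python3 -m creep '[[0.6,-0.005,-0.005,0,0,0,0],[0.6,-0.005,-0.005,0,0,0,0]]';  python3 - <<'E'
from h import *
r.capture("side")
plug("blue",.066,(.638,.297),"w19.png")
E
python3 g.py 0.6394 0.2943 0.052 173
```

```text
time_s: 19.08
tcp_pos: [0.6415, 0.296, 0.1265]
ee_rot: [[-0.12, -0.993, 0.004], [-0.993, 0.12, 0.002], [-0.003, -0.004, -1.0]]
wrist_force: [-0.4, 0.2, 0.5]
gripper_width: 0.603
time_s: 19.25
tcp_pos: [0.6422, 0.297, 0.1207]
ee_rot: [[-0.12, -0.993, -0.003], [-0.993, 0.12, -0.003], [0.003, 0.003, -1.0]]
wrist_force: [-0.5, -1.4, -0.4]
gripper_width: 0.6
plug blue [258.6 206.2] area 250 rect [250 198  18  18] world [0.6396 0.2946 0.066 ] vel 4.0
t 19.35 pos [0.6423 0.2966 0.1254] yaw 173.1 tilt 0.11 F [0.2 0.2 0.5] w 0.599 q [ 38.  35.   5.   0. -60. -45.]
shift [0.0089 0.0092 0.2446] turn [-0.0006  0.0002  0.0006] rows 1.8 0.0
```

View pics/w19.png

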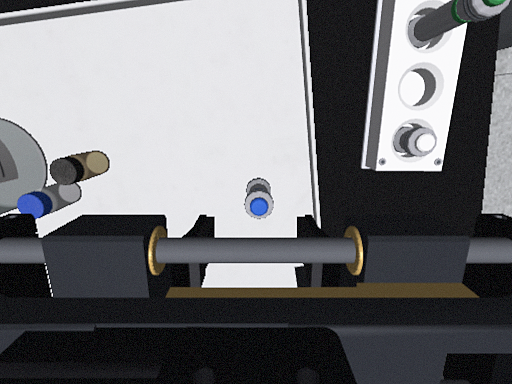

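```bash
python3 -m creep '[[0.6,0.008,0.009,0.07,0,0,0],[0.6,0.008,0.009,0.14,0,0,0],[0.6,0.008,0.009,0.2,0,0,0],[0.6,0.008,0.009,0.24,0,0,0],[0.6,0.008,0.009,0.243,0,0,0]]'; python3 -m creep '[[0.6,0,0,0,0,0,0],[0,0,0,0,0,0,0],[0,0,0,0,0,0,0],[0,0,0,0,0,0,0],[0,0,0,0,0,0,0]]'; python3 -m creep '[[0,0,0,0,0,0,0],[0,0,0,0,0,0,0]]'; python3 - <<'E'
from h import *
cv2.imwrite("pics/w20.png",r.capture("wrist"))
E
python3 g.py 0.6394 0.2945 0.052 173
```

```text
time_s: 19.77
tcp_pos: [0.6377, 0.2932, 0.0512]
ee_rot: [[-0.121, -0.993, -0.001], [-0.993, 0.121, -0.001], [0.001, 0.001, -1.0]]
wrist_force: [-1.4, -0.3, -0.3]
gripper_width: 0.599
time_s: 20.18
tcp_pos: [0.6381, 0.2935, 0.0523]
ee_rot: [[-0.121, -0.993, 0.0], [-0.993, 0.121, -0.0], [0.0, -0.0, -1.0]]
wrist_force: [-0.2, 0.8, 0.5]
gripper_width: 0.378
time_s: 20.35
tcp_pos: [0.6385, 0.2937, 0.0529]
ee_rot: [[-0.121, -0.993, 0.001], [-0.993, 0.121, 0.0], [-0.0, -0.001, -1.0]]
wrist_force: [-0.8, -0.5, 0.9]
gripper_width: 0.259
t 20.4 pos [0.6385 0.2937 0.0529] yaw 173.1 tilt 0.06 F [-0.9  0.6  1.3] w 0.262 q [ 38.  39.   0.   0. -52. -45.]
shift [-0.0031 -0.0028  0.003 ] turn [-0.0003  0.0001  0.0004] rows 0.0 0.0
```

View pics/w20.png

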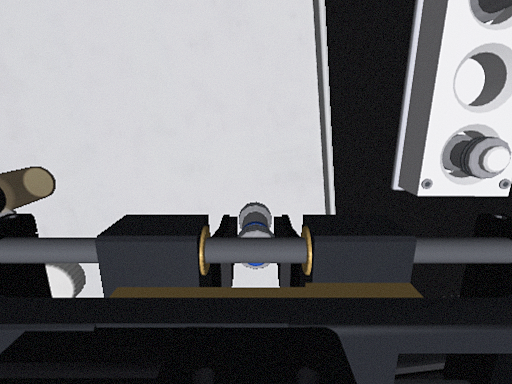

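```bash
python3 -m creep '[[0,0,0,-0.02,0,0,0],[0,0,0,-0.08,0,0,0],[0,0,0,-0.18,0,0,0],[0,0.04,0.05,-0.25,0,0,0],[0,0.1,0.16,-0.27,0,0,0]]';python3 g.py 0.4953 0.2176 0.125 173
```

```text
time_s: 20.82
tcp_pos: [0.5915, 0.2715, 0.1378]
ee_rot: [[-0.12, -0.993, 0.01], [-0.993, 0.12, 0.005], [-0.006, -0.01, -1.0]]
wrist_force: [0.3, 0.6, 1.3]
gripper_width: 0.262
t 20.82 pos [0.5915 0.2715 0.1378] yaw 173.1 tilt 0.66 F [0.3 0.6 1.3] w 0.262 q [ 39.  29.  -4.   0. -57. -46.]
shift [0.2172 0.2971 0.0385] turn [-0.0031  0.0019  0.0005] rows 2.7 0.1
```

```bash
python3 -m creep '[[0,0.09,0.12,0.01,0,0,0],[0,0.16,0.22,0.02,0,0,0],[0,0.2,0.275,0.03,0,0,0],[0,0.217,0.297,0.05,-0.003,0.002,0],[0,0.217,0.297,0.06,-0.003,0.002,0]]';python3 -m creep '[[0,0,0,0,0,0,0],[0,0,0,0,0,0,0]]'; python3 - <<'E'
from h import *
for n in ("wrist",):cv2.imwrite(f"pics/{n}21.png",r.capture(n))
E
python3 g.py 0.4953 0.2176 0.0569 173
```

```text
time_s: 21.23
tcp_pos: [0.4941, 0.2169, 0.1187]
ee_rot: [[-0.12, -0.993, -0.001], [-0.993, 0.12, -0.001], [0.001, 0.001, -1.0]]
wrist_force: [0.0, 0.2, -1.6]
gripper_width: 0.261
time_s: 21.4
tcp_pos: [0.4952, 0.2176, 0.1187]
ee_rot: [[-0.12, -0.993, 0.0], [-0.993, 0.12, -0.0], [0.0, -0.0, -1.0]]
wrist_force: [0.9, -0.1, -1.7]
gripper_width: 0.264
t 21.45 pos [0.4954 0.2177 0.1187] yaw 173.1 tilt 0.03 F [-0.1 -0.1 -1. ] w 0.262 q [ 41.  21. -21.   0. -48. -48.]
shift [0.0004 0.0004 0.206 ] turn [-0.0001 -0.0001  0.0006] rows 1.5 0.0
```

View pics/wrist21.png

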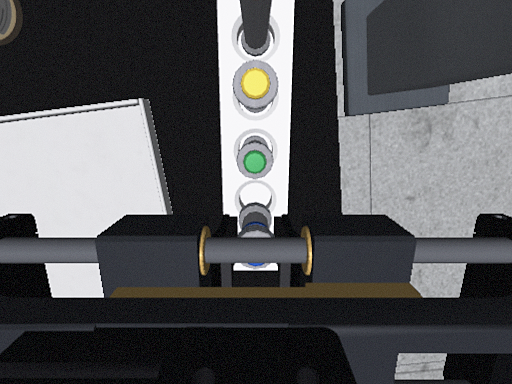

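```bash
python3 -m creep '[[0,0,0,0.03,0,0,0],[0,0,0,0.06,0,0,0],[0,0,0,0.09,0,0,0],[0,0,0,0.12,0,0,0],[0,0,0,0.12,0,0,0]]'; python3 - <<'E'
from h import *
cv2.imwrite(f"pics/scene22.png",cv2.resize(r.capture("scene")[110:270,165:365],None,fx=3.7,fy=3.7,interpolation=cv2.INTER_CUBIC))
E
python3 g.py 0.4953 0.2176 0.0569 173
```

```text
time_s: 21.87
tcp_pos: [0.4941, 0.2167, 0.0799]
ee_rot: [[-0.121, -0.993, -0.004], [-0.993, 0.121, -0.003], [0.004, 0.004, -1.0]]
wrist_force: [-0.5, -0.6, -0.3]
gripper_width: 0.263
t 21.92 pos [0.4946 0.217  0.0809] yaw 173.1 tilt 0.22 F [ 0.2 -0.1  0.3] w 0.259 q [ 41.  24. -23.   0. -43. -48.]
shift [-0.0024 -0.0021  0.0801] turn [ 0.0007 -0.001   0.0006] rows 0.6 0.0
```

View pics/scene22.png

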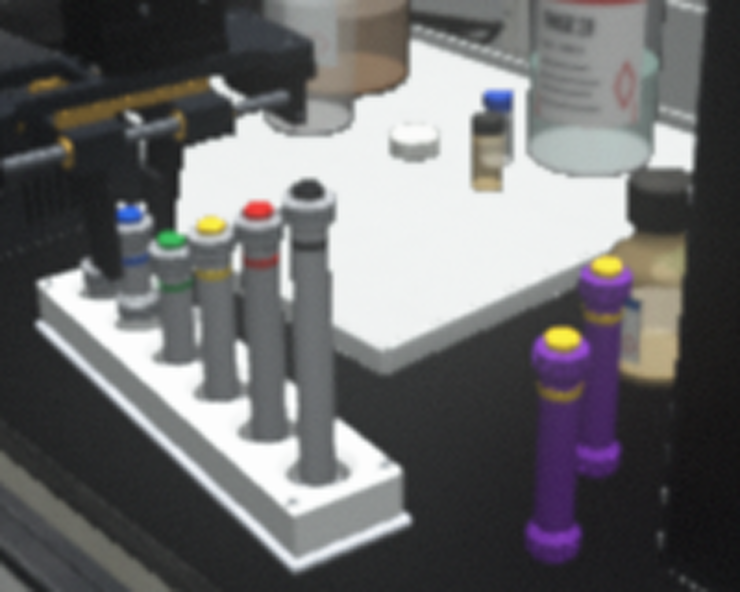

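```bash
python3 -m creep '[[0,-0.002,-0.002,0.016,0.001,-0.001,0],[0,-0.002,-0.002,0.034,0.001,-0.001,0],[0,-0.002,-0.002,0.05,0.001,-0.001,0],[0,-0.002,-0.002,0.062,0.001,-0.001,0],[0,-0.002,-0.002,0.07,0.001,-0.001,0]]';python3 g.py 0.4953 0.2176 0.0569 173
```

```text
time_s: 22.33
tcp_pos: [0.4951, 0.2174, 0.0594]
ee_rot: [[-0.12, -0.993, 0.0], [-0.993, 0.12, -0.0], [0.0, -0.0, -1.0]]
wrist_force: [-0.7, -0.7, -1.0]
gripper_width: 0.264
t 22.33 pos [0.4951 0.2174 0.0594] yaw 173.1 tilt 0.03 F [-0.7 -0.7 -1. ] w 0.264 q [ 41.  26. -24.   0. -40. -48.]
shift [-0.0009 -0.0007  0.0083] turn [-0.0001 -0.0001  0.0005] rows 0.1 0.0
```

```bash
python3 -m creep '[[0,-0.001,-0.001,0.004,0,0,0],[0,-0.001,-0.001,0.007,0,0,0],[0,-0.001,-0.001,0.009,0,0,0],[0,-0.001,-0.001,0.01,0,0,0]]'; python3 g.py 0.4953 0.2176 0.0569 173
```

```text
time_s: 22.67
tcp_pos: [0.4956, 0.2178, 0.0568]
ee_rot: [[-0.12, -0.993, 0.001], [-0.993, 0.12, -0.0], [0.0, -0.001, -1.0]]
wrist_force: [-0.9, 0.1, 4.1]
gripper_width: 0.263
t 22.67 pos [0.4956 0.2178 0.0568] yaw 173.1 tilt 0.05 F [-0.9  0.1  4.1] w 0.263 q [ 41.  26. -24.   0. -40. -48.]
shift [ 0.0006  0.0009 -0.0002] turn [-0.0003 -0.      0.0006] rows 0.0 0.0
```

```bash
python3 -m creep '[[0.6,0,0,0,0,0,0],[0.6,0,0,0,0,0,0],[0.6,0,0,0,0,0,0],[0.6,0,0,0,0,0,0]]'; python3 -m creep '[[0.6,0,0,-0.05,0,0,0],[0.6,0,0,-0.16,0,0,0],[0.6,0,0,-0.28,0,0,0],[0.6,0,0,-0.42,0,0,0],[0.6,0,0,-0.55,0,0,0]]'; python3 -m creep '[[0.6,0,0.2,-0.2,0,0,0],[0.6,0,0.2,-0.2,0,0,0],[0.6,0,0.2,-0.2,0,0,0]]'; python3 - <<'E'
from h import *
for n in("scene","side"):cv2.imwrite(f"pics/{n}23.png",r.capture(n))
cv2.imwrite("pics/w23.png",r.capture("wrist"))
a=cv2.imread("pics/side23.png")[100:290,130:400];cv2.imwrite("pics/s23z.png",cv2.resize(a,None,fx=2.9,fy=2.9,interpolation=cv2.INTER_CUBIC))
a=cv2.imread("pics/scene23.png")[110:270,165:365];cv2.imwrite("pics/c23z.png",cv2.resize(a,None,fx=3.7,fy=3.7,interpolation=cv2.INTER_CUBIC))
E
```

```text
time_s: 23.0
tcp_pos: [0.4957, 0.2178, 0.0569]
ee_rot: [[-0.12, -0.993, 0.001], [-0.993, 0.12, 0.0], [-0.0, -0.001, -1.0]]
wrist_force: [0.1, -0.1, 0.5]
gripper_width: 0.484
time_s: 23.42
tcp_pos: [0.4952, 0.2175, 0.2239]
ee_rot: [[-0.12, -0.993, 0.001], [-0.993, 0.12, -0.0], [-0.0, -0.001, -1.0]]
wrist_force: [1.1, 1.2, 0.3]
gripper_width: 0.592
time_s: 23.67
tcp_pos: [0.4349, 0.2257, 0.2906]
ee_rot: [[-0.118, -0.993, 0.01], [-0.993, 0.118, 0.007], [-0.009, -0.009, -1.0]]
wrist_force: [-0.0, 0.3, -0.1]
gripper_width: 0.6
```

View pics/s23z.png

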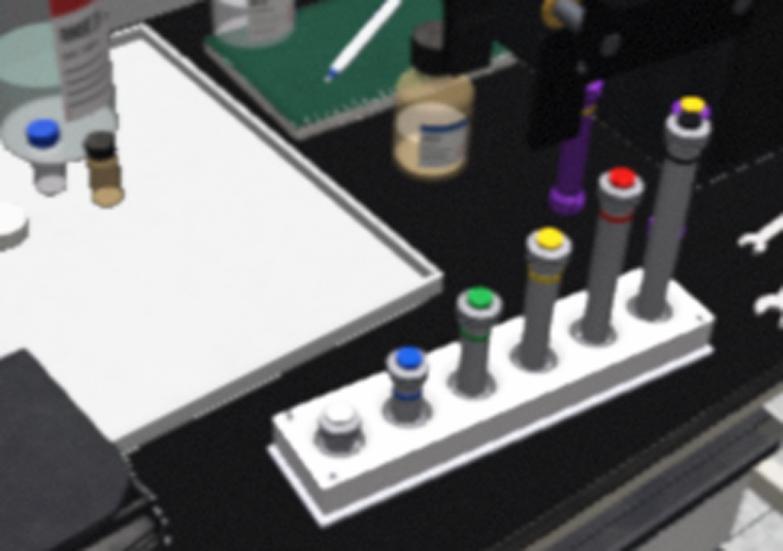

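View pics/c23z.png

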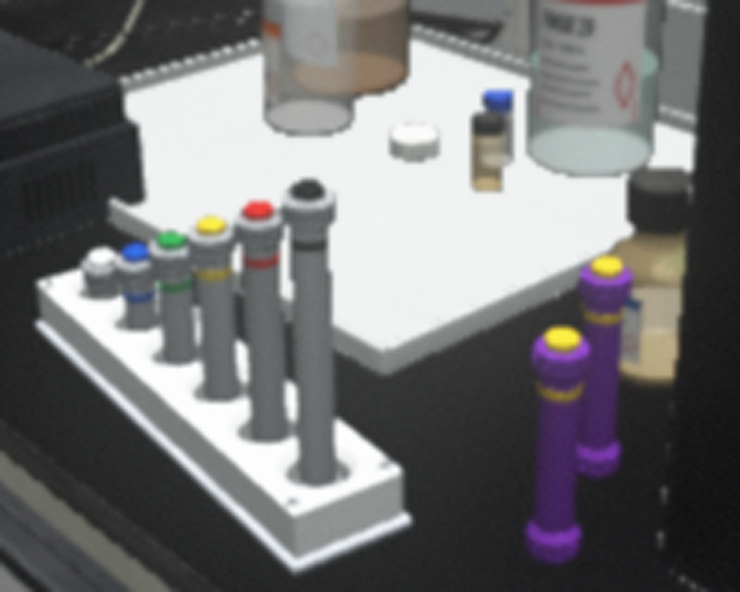

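```bash
python3 -m creep '[[0.6,0,0,0,0,0,0],[0.6,0,0,0,0,0,0],[0.6,0,0,0,0,0,0]]'; python3 -c "
from station import r
print(r.finish_job())"
```

```text
time_s: 24.07
tcp_pos: [0.4353, 0.2244, 0.2825]
ee_rot: [[-0.12, -0.993, -0.001], [-0.993, 0.12, -0.001], [0.001, 0.0, -1.0]]
wrist_force: [-0.1, -0.1, -0.4]
gripper_width: 0.601
the job is handed in; nothing more can be done
None
```

I put all four columns away upright in the rack and handed the job in at 24 s of the 88 s allowed. From the longest end the row now runs 160, 135 (red), 110 (yellow), 85 (green), 60 (blue), 40.

- **Setting down:** I lowered each column until the wrist force showed it touching the hole floor, at about 1 to 4 N, and only then released it. Each stopped within about 0.3 mm of the height expected for fully down.
- **Last checks:** The final scene and side pictures show all six columns upright and stepping down evenly. The two end columns, the amber bottle and the purple look-alikes appear where they started, and the gripper is clear of everything.
- **Disagreements:** The recognition networks could not tell the columns apart, so I identified each one by its plug colour and a size fit. Early position readings differed between cameras by up to about 4 mm. I re-measured each column from close above before gripping it.
- **Not checked:** I did not measure the plug heights separately after release.

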